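Charge a pigment mill with grinding balls and start its cooling water

ROBOT

A 6-joint arm with a two-finger parallel gripper is mounted at the origin on a cart in front of the work surface, level with it; the furniture and walls round the work are solid. World frame = base frame: x ahead of the robot, y to its left, z up, the work surface at z = 0. Lengths are in mm, angles in rad, forces in N, time in s.
With the tool pointing down it reaches from about 350 to 775 mm from the base axis. Payload 7.3 kg.
Tool frame: the origin (TCP) lies on the centre line of the jaws, within the pads' length; the fingertips stand 17 mm ahead of it and the grasp point (between the pads) lies 2 mm behind it; z points along the fingers, y is the line along which they close (so a half turn about z gives the same grasp; the last joint's range is limited). The gripper opens to 92 mm and grips with 3 to 60 N. Pads are 19 mm wide; open, the fingers measure 130 mm over their backs; the gripper's body (75 mm by 190 mm) begins 47 mm behind the grasp point.
Start: joints at [-1.362, 0.342, 1.524, -0, 1.275, -0.146], TCP at [182.409, -492.311, 243.741] pointing down, gripper open.
Joint ranges: [-2.53, 2.53], [-0.77, 2.02], [0.04, 2.7], [-1, 4.14], [0.28, 2.66], [-3.11, 3.11]. Speed limits (rad/s): [2.57, 2.57, 3.14, 3.14, 3.14, 3.14].

INTERFACE

Orientations are given as [roll, pitch, yaw] about the fixed x, y, z axes, in that order (R = Rz(yaw) Ry(pitch) Rx(roll)).
In Python, from plant import bot gives the robot as it stands. The module is installed in compiled form; this text tells all that it offers.
- The arm moves only by the shell command python3 -m pendant 'ROWS'. ROWS is JSON, a list of rows, each a list of 3 entries, a list of its own where there are three numbers: the shift along the world's x, y, z as a fraction of full scale, then the turn, a rotation vector about the world's x, y, z as a fraction of full scale, then the opening, from -1 (shut) to 1 (fully open), so that 0 is half open. In form: [[[tx, ty, tz], [rx, ry, rz], claw], ...]. A call has exactly 10 rows; each row shifts and turns the commanded pose from where the row before left it; what a row does not reach is not made up. Full scale, the value 1, is 30 mm for a shift and 0.12 rad for a turn. A row lasts 1/12 s, in which the tool goes at most 41.7 mm and 7.16 degrees, less where a joint would pass 70% of its speed; a pose out of reach is approached as far as the arm can. A call with a number of a shift or a turn outside -1 to 1 is refused whole. A call with a gripper value outside its range is refused whole. The fingers move at their own pace and stop on an object; the grip force is fixed at half the most. Time passes only in rows, so rows that do not move let the fingers close, or fill a call up. It gives the time, the measured TCP pose, the force, the opening and the grip force at its end, in the units of the state.
- bot.get_obs(): the state, without advancing time (a new reading comes with each control period).
- bot.capture(name): name is "side" or "top"; returns the picture (384x512x3 uint8, blue, green, red); there is no depth.
- bot.camera_params(name): a dict with "fovy" (degrees; the focal length in pixels is half the picture's height over the tangent of half this angle, whatever the lens; pixels are square), "cx", "cy" (the principal point, pixels), "camera_from_world" (4x4, takes a point from world to camera coordinates). Camera axes: x right, y down, z forward; pixel columns grow to the right and rows downward; lengths in mm; the calibration is good to about 2 mm. A picture is of the moment at which its call begins. camera_params takes no time and is no camera call.
- bot.close_job(): hands the job in; it is judged then, once.
The state is a dict: "time": time; "joint_positions": joint angles; "dq": joint speeds; "tau": joint torques, N m; "tool_pos": TCP position; "tcp_rot": TCP orientation; "contact_force": force on the tool from outside, world axes, zero at the start; "moment": the same for the moment, N m; "grip_width": finger opening in mm; "finger_force": force on a finger pad.
Only numpy, scipy, OpenCV 4.12 (cv2) and the standard library are available. Lean on these libraries where they do the work, as an engineer would, in place of code of your own. Each camera call takes 0.05 s, during which the arm holds its last target. There are 200 camera calls.

TASK

Charge the small pigment mill: tip the porcelain balls out of every loaded cup into the sunken jar, angling the cup over the raised guard with its lip held low so that no ball is dropped from high up (and never touch the balls with the gripper), and stand all the cups upright on the tray again. Once all the balls are in the jar, fold the guard lid over and press it shut until its catch snaps in, and only then turn the cooling-water lever to half open, 45 degrees between across the pipe and along it. Leave the other things on the bench where they are.

Things in the scene. Friction and masses are not known exactly. Their poses are not given: they have to be found in the camera images.
- ball_1a: White porcelain grinding ball, 24 mm across, 18 g; origin at its centre. Starts in the cup of the same number. Only some of the nine balls are there at a start, so a cup may hold three, two, one or none.
- ball_1b: White porcelain grinding ball, 24 mm across, 18 g; origin at its centre. Starts in the cup of the same number. Only some of the nine balls are there at a start, so a cup may hold three, two, one or none.
- ball_1c: White porcelain grinding ball, 24 mm across, 18 g; origin at its centre. Starts in the cup of the same number. Only some of the nine balls are there at a start, so a cup may hold three, two, one or none.
- ball_2a: White porcelain grinding ball, 24 mm across, 18 g; origin at its centre. Starts in the cup of the same number. Only some of the nine balls are there at a start, so a cup may hold three, two, one or none.
- ball_2b: White porcelain grinding ball, 24 mm across, 18 g; origin at its centre. Starts in the cup of the same number. Only some of the nine balls are there at a start, so a cup may hold three, two, one or none.
- ball_2c: White porcelain grinding ball, 24 mm across, 18 g; origin at its centre. Starts in the cup of the same number. Only some of the nine balls are there at a start, so a cup may hold three, two, one or none.
- ball_3a: White porcelain grinding ball, 24 mm across, 18 g; origin at its centre. Starts in the cup of the same number. Only some of the nine balls are there at a start, so a cup may hold three, two, one or none.
- ball_3b: White porcelain grinding ball, 24 mm across, 18 g; origin at its centre. Starts in the cup of the same number. Only some of the nine balls are there at a start, so a cup may hold three, two, one or none.
- ball_3c: White porcelain grinding ball, 24 mm across, 18 g; origin at its centre. Starts in the cup of the same number. Only some of the nine balls are there at a start, so a cup may hold three, two, one or none.
- cup_1: Open grey conical steel cup with a black D-shaped handle, 0.13 kg. Origin: centre of its underside; z up, x towards the handle. 78 mm high; outer radius 28 mm at the foot, 42 mm at the rim; wall 2.5 mm, floor 4 mm. The handle's grip bar is upright, 16 mm wide (y) by 12 mm (x), centred at x = 74, y = 0, from z = 15 to 71 mm, 30 mm clear of the cup. Balls begin to roll out at about 80 degrees of tilt.
- cup_2: Open grey conical steel cup with a black D-shaped handle, 0.13 kg. Origin: centre of its underside; z up, x towards the handle. 78 mm high; outer radius 28 mm at the foot, 42 mm at the rim; wall 2.5 mm, floor 4 mm. The handle's grip bar is upright, 16 mm wide (y) by 12 mm (x), centred at x = 74, y = 0, from z = 15 to 71 mm, 30 mm clear of the cup. Balls begin to roll out at about 80 degrees of tilt.
- cup_3: Open grey conical steel cup with a black D-shaped handle, 0.13 kg. Origin: centre of its underside; z up, x towards the handle. 78 mm high; outer radius 28 mm at the foot, 42 mm at the rim; wall 2.5 mm, floor 4 mm. The handle's grip bar is upright, 16 mm wide (y) by 12 mm (x), centred at x = 74, y = 0, from z = 15 to 71 mm, 30 mm clear of the cup. Balls begin to roll out at about 80 degrees of tilt.
- tray: Fixed black tray under the cups, 282 mm (its x) by 352 mm (its y), rim 27 mm high. Origin: centre of its underside; its inner floor is 3 mm above the bench and flat for x within 108 mm and y within 125 mm of the origin. Handles start pointing away from the robot. Behind its right end (x over 0.63, y under -0.3 m) stands a fixed drawer unit 205 mm high: keep the gripper clear of it.
- mill: Fixed grey pigment mill, 236 (x) x 216 (y) mm, deck 95 mm high. Origin: centre of its underside; x away from the robot at yaw 0, z up. The round jar is sunk in the deck at x = y = 0. A square aluminium guard, 165 mm inside, walls 5 mm, stands round it to z = 150 mm. Lid hinge on the +y wall, catch on the -y wall; the water pipe leaves at +y.
- jar_floor (a point): Centre of the jar's floor. The mouth, 114 mm across and level with the deck, is 58 mm above it; the guard's rim is 113 mm above it (a small stirrer hub, 26 mm wide and 12 mm high, stands there).
- lid (a joint): Angle of the guard lid (rad): 0 fully shut, about 2 to 2.3 as found, folded back over the +y side. A stiff hinge (about 0.3 N m) holds it at any angle. Near 0.09 its striker bar meets a spring catch; about 8 N down on the tab pushes it past, down to 0, and the catch then holds it.
- lid_hinge (a point): Middle of the lid's hinge line, which runs along the mill's x at y = +87.5 mm, 151 mm above the bench. The lid is a 5 mm plate, 175 x 175 mm, that reaches from here towards -y when shut. A black thumb tab (60 mm along x, 6 mm thick) in the middle of its free edge ends 205 mm from the hinge line: press there, about 188 mm from the hinge line.
- valve (a joint): Angle of the cooling-water valve's lever (rad), 0 = shut, lever across the pipe, pointing to the mill's -x; 1.571 = fully open, lever along the pipe, pointing to the mill's +y (it opens clockwise seen from above). Starts between 0 and 0.3; stays where left (0.15 N m friction). Half open = 0.785.
- valve_stem (a point): On the lever's upright turning axis, 98 mm above the bench; the pipe below is along the mill's y and its fittings reach up to 74 mm.
- lever_grip (a point): Middle of the lever's black sleeve, 95 mm from the turning axis and 9 mm above point valve_stem; moves with the lever. The sleeve is 72 mm long, 22 mm wide, 12 mm high.
- spring_clamp_1: Red spring clamp lying near the front of the bench, in front of the valve, 52x107x20 mm; a bystander.
- sanding_block: Brown sanding block lying behind the tray, 60x99x23 mm; a bystander.
Things that resemble listed ones, but are neither listed nor needed, are in the scene too. What is shaped like the cup_2 but orange is not meant.

How it is judged (in metres and radians):
On the way, in this order (a step that is already met when the one before it is completed fails the run):
1. all the balls are in the jar (horizontal distance between each of ball_1a, ball_1b, ball_1c, ball_2a, ball_2b, ball_2c, ball_3a, ball_3b, ball_3c and jar_floor below 0.056 m and z of ball_1a in the frame of jar_floor between 0 and 0.055 m and z of ball_1b in the frame of jar_floor between 0 and 0.055 m and z of ball_1c in the frame of jar_floor between 0 and 0.055 m and z of ball_2a in the frame of jar_floor between 0 and 0.055 m and z of ball_2b in the frame of jar_floor between 0 and 0.055 m and z of ball_2c in the frame of jar_floor between 0 and 0.055 m and z of ball_3a in the frame of jar_floor between 0 and 0.055 m and z of ball_3b in the frame of jar_floor between 0 and 0.055 m and z of ball_3c in the frame of jar_floor between 0 and 0.055 m), for 0.2 s.
2. the lid is pressed shut past its catch (value of joint lid below 0.03 rad), for 0.2 s.
3. the water lever is at half open (value of joint valve between 0.665 and 0.905 rad), for 0.2 s.
At the end, for the whole second after the job is handed in: every ball lies in the jar (centre within 56 mm of its axis and below its mouth), the lid is fully shut in its catch (under 0.03 rad), the lever is within 7 degrees of 45, and all three cups stand upright and still on the tray's floor (all of step 1 and all of step 3 and value of joint lid below 0.03 rad and x of cup_1 in the frame of tray between -0.115 and 0.115 m and y of cup_1 in the frame of tray between -0.15 and 0.15 m and height (world z) of each of cup_1, cup_2, cup_3 below 0.012 m and angle between each of cup_1, cup_2, cup_3's own z axis and vertical below 0.15 rad and linear speed of each of cup_1, cup_2, cup_3 below 0.03 m/s and x of cup_2 in the frame of tray between -0.115 and 0.115 m and y of cup_2 in the frame of tray between -0.15 and 0.15 m and x of cup_3 in the frame of tray between -0.115 and 0.115 m and y of cup_3 in the frame of tray between -0.15 and 0.15 m); the robot touches nothing.
It fails at once if a ball is dropped from high up (faster than 1.9 m/s, a fall of 18 cm) (linear speed of any of ball_1a, ball_1b, ball_1c, ball_2a, ball_2b, ball_2c, ball_3a, ball_3b, ball_3c above 1.9 m/s).
It fails at once if the fingers touch a ball (contact force between the fingers and ball_1a above 0.5 N or contact force between the fingers and ball_1b above 0.5 N or contact force between the fingers and ball_1c above 0.5 N or contact force between the fingers and ball_2a above 0.5 N or contact force between the fingers and ball_2b above 0.5 N or contact force between the fingers and ball_2c above 0.5 N or contact force between the fingers and ball_3a above 0.5 N or contact force between the fingers and ball_3b above 0.5 N or contact force between the fingers and ball_3c above 0.5 N).
It fails at once if a bystander is pushed more than 3 cm (distance of any of spring_clamp_1, sanding_block from where it was at the start of the episode above 0.03 m).
Of ball_1a, ball_1b, ball_1c, ball_2a, ball_2b, ball_2c, ball_3a, ball_3b, ball_3c only 4 to 6 are there at a start; the rules pass over those that are not, and their reading is None.
At some moment in a run one of cup_1, cup_2, cup_3 may be knocked a few centimetres aside while the robot is not near it.
It also fails if it takes over 210 s, if anything falls off the work surface, if the arm or the gripper's body presses on something with over 40 N, if the wrist force passes 120 N, or if a joint passes its speed limit or range.

## Working session

There is one attempt and no reset: what is moved stays moved. The work goes in short steps, Python scripts to look and compute and a shell command to move; the robot and the scene stay as the last step left them, time stands still between calls to the robot, and variables do not carry over. Pictures are saved under pics/ and viewed, at most 14 in all, crops included, and the job is handed in when it is done.

```bash
mkdir -p pics
cat > h.py <<'E'
import numpy as np, cv2
from plant import bot
def cam(n):
    p=bot.camera_params(n); f=192/np.tan(np.radians(p["fovy"])/2)
    return f,p["cx"],p["cy"],np.array(p["camera_from_world"])
def px(n,P):
    f,cx,cy,T=cam(n); q=T[:3,:3]@np.array(P,float)+T[:3,3]
    return np.round([cx+f*q[0]/q[2],cy+f*q[1]/q[2]],1)
def ray(n,u,v,z):
    f,cx,cy,T=cam(n); R=T[:3,:3]; c=-R.T@T[:3,3]
    d=R.T@np.array([(u-cx)/f,(v-cy)/f,1]); return np.round(c+d*(z-c[2])/d[2],1)
E
python3 - <<'E'
from h import *
print(bot.get_obs())
for n in("top","side"):
    im=bot.capture(n); cv2.imwrite(f"pics/{n}0.png",im)
    im=cv2.resize(im,(800,600),interpolation=cv2.INTER_CUBIC); cv2.imwrite(f"pics/{n}0b.png",im)
    p=bot.camera_params(n);T=cam(n)[3];print(n,p["fovy"],p["cx"],p["cy"],-T[:3,:3].T@T[:3,3], T[:3,:3].round(2).tolist())
E
```

```text
{'time': 0.0, 'joint_positions': array([-1.36195935e+00,  3.42708077e-01,  1.52501595e+00,  1.71954657e-05,
        1.27538461e+00, -1.45956113e-01]), 'dq': array([ 0.00132622, -0.00011603,  0.0003074 ,  0.00096652,  0.00052718,
        0.00065385]), 'tau': array([ 1.38332409e-03, -4.31236446e+01, -2.44214112e+01,  7.18524749e-02,
        5.59692469e-02, -1.51735298e-04]), 'tool_pos': array([ 182.35136461, -491.91242012,  243.05291201]), 'tcp_rot': array([-3.14009518e+00, -2.36749942e-04,  3.54787895e-01]), 'contact_force': array([ 0.44932078,  0.4895922 , -0.91050715]), 'moment': array([-0.04982313,  0.03090491, -0.03580455]), 'finger_force': 0.0, 'grip_width': 92.00183432315404}
top 49.599540199540854 256.0110442250639 183.4680159321559 [ 264.0539637   -85.03284316 1325.64759395] [[0.01, -1.0, 0.01], [-0.98, -0.02, -0.2], [0.2, -0.01, -0.98]]
side 42.19716248455395 256.419654696965 189.57499690370057 [ 414.2901181 1400.7477435 1424.0280295] [[-1.0, -0.07, -0.0], [-0.04, 0.65, -0.76], [0.05, -0.75, -0.65]]
```

View pics/top0b.png

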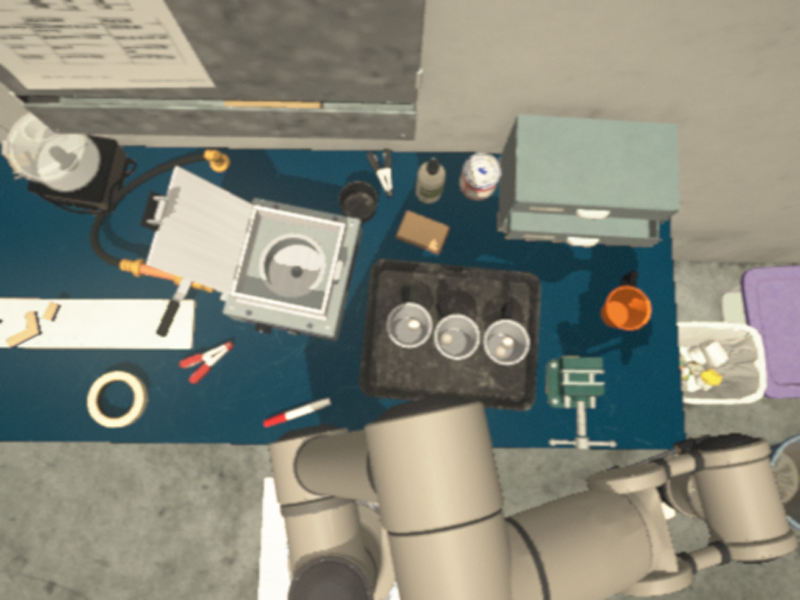

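View pics/side0b.png

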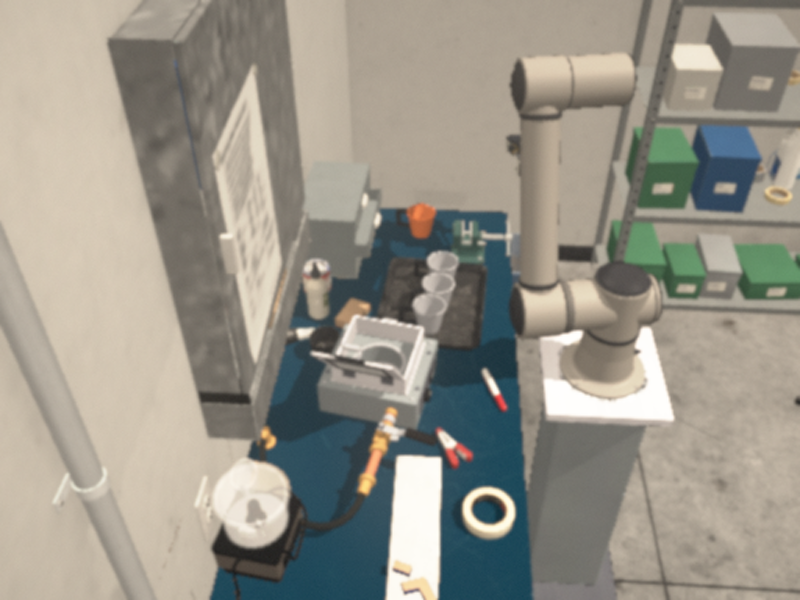

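The top view shows three grey cups on the tray at (410,325), (457,337) and (507,342) in the 800 px picture, with handles pointing up (+x). The orange look-alike is at (627,307) and is not meant. The mill is at (295,265) with its lid folded back to the left, the lever's black sleeve is at (168,318), and the red clamp is at (207,362). I'll confirm with an enlarged crop.

Run:
```python
from h import *
im=cv2.imread("pics/top0.png")
a=cv2.resize(im[160:265,225:345],(480,420),interpolation=cv2.INTER_CUBIC)
b=cv2.resize(im[100:225,85:240],(320,258),interpolation=cv2.INTER_CUBIC)
c=cv2.resize(cv2.imread("pics/side0.png")[155:305,185:325],(320,342),interpolation=cv2.INTER_CUBIC)
o=np.zeros((600,800,3),np.uint8);o[:420,:480]=a;o[:258,480:]=b;o[258:600,480:]=c
cv2.imwrite("pics/c1.png",o)
# rays: cup mouths (z=78+3), jar centre at deck z=95
for n,u,v,z in [("cupL",410,325,81),("cupM",457,337,81),("cupR",507,342,81),("jarmouth",293,265,95),("hub",297,271,49),("sleeve",168,318,107),("trayc",452,334,27)]:
    print(n,ray("top",u/1.5625,v/1.5625,z))
```

```text
cupL [ 440.3 -120.1   81. ]
cupM [ 418.3 -211.    81. ]
cupR [ 410.1 -307.5   81. ]
jarmouth [552.5 108.7  95. ]
hub [551.  107.3  49. ]
sleeve [443.2 337.4 107. ]
trayc [ 431.  -206.4   27. ]
```

View pics/c1.png

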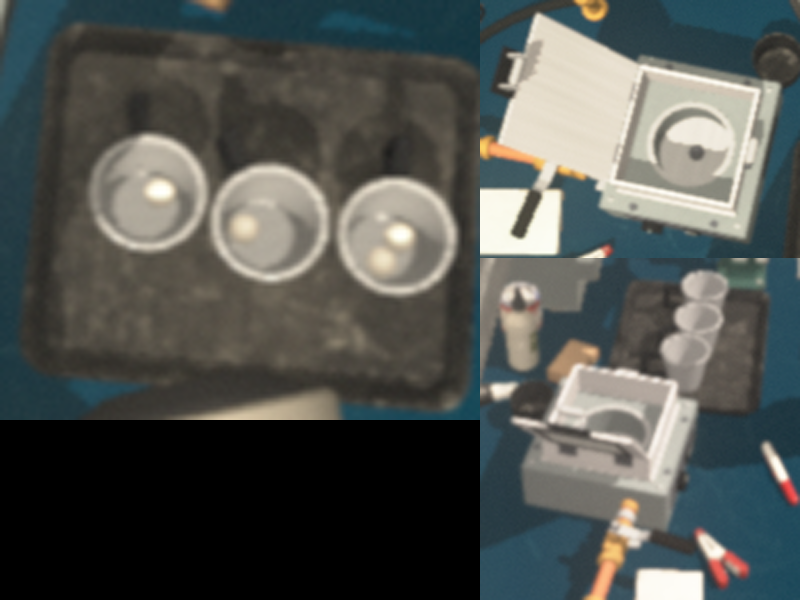

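The crop shows three grey cups: left holds 1 ball, middle 1, right 2. The handles are black on black, so I'll stretch the contrast to find them, and work out the mill's yaw from the guard corners.

Run:
```python
from h import *
im=cv2.imread("pics/top0.png")
a=im[165:245,235:335].astype(float)
a=np.clip((a-5)*4.5,0,255).astype(np.uint8)
cv2.imwrite("pics/c2.png",cv2.resize(a,(800,640),interpolation=cv2.INTER_CUBIC)[:600])
for x,y in [(641,68),(764,97),(737,212),(612,182)]:
    print(ray("top",85+(x-480)/2.0645,100+y/2.0645,150))
for x,y in [(150,193),(270,222),(397,237)]: print("rim",ray("top",225+x/4,160+y/4,81))
s=lambda x,y,z:ray("top",85+(x-480)/2.0645,100+y/2.0645,z)
print("lever",s(547,175,107),s(540,195,107),s(519,235,107)," lid top",s(540,14,300),s(502,140,300),"jar",s(691,146,95),"hub",s(697,153,49))
```

```text
[649.4 177.2 150. ]
[6.094e+02 5.000e-01 1.500e+02]
[443.6  33.1 150. ]
[483.2 208.  150. ]
rim [ 439.6 -120.5   81. ]
rim [ 418.9 -211.1   81. ]
rim [ 408.9 -306.7   81. ]
lever [500.  312.7 107. ] [470.6 320.4 107. ] [412.5 345.5 107. ]  lid top [669.1 274.7 300. ] [505.3 307.8 300. ] jar [549.  109.5  95. ] hub [548.8 107.1  49. ]
```

View pics/c2.png

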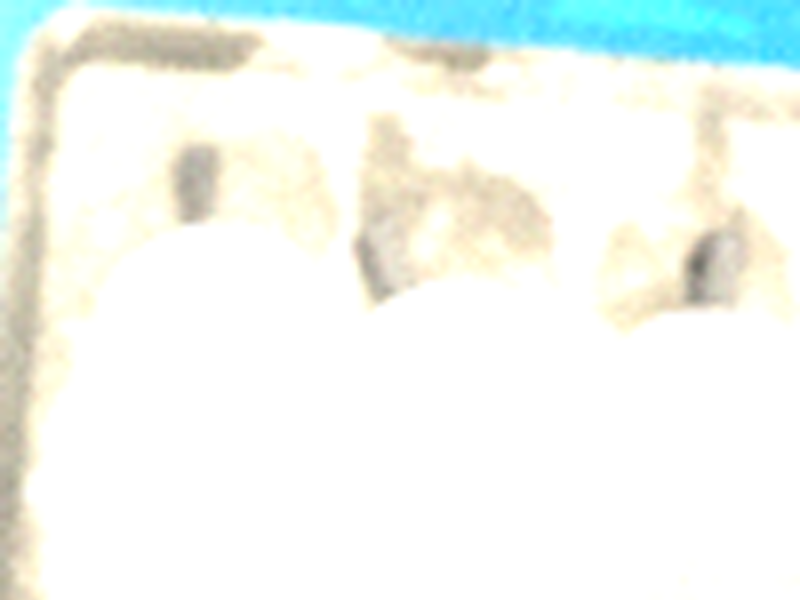

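The stretched crop shows the handles at about (197,175), (383,255) and (720,262), all pointing away from the robot. Next I compute their yaws and start moving.

```bash
python3 - <<'E'
from h import *
for nm,c,t,b in [("L",(439.6,-120.5),(200,148),(197,180)),("M",(418.9,-211.1),(372,240),(380,265)),("R",(408.9,-306.7),(735,228),(718,265))]:
    for p in (t,b):
        q=ray("top",235+p[0]/8,165+p[1]/8,74); d=q[:2]-c; print(nm,q,np.hypot(*d).round(),np.degrees(np.arctan2(d[1],d[0])).round(1))
E
python3 -m pendant '[[[1,0.2,0],[0,0,0],0],[[1,0.2,0],[0,0,0],0],[[1,0.2,0],[0,0,0],0],[[1,1,0],[0,0,0],0],[[1,1,0],[0,0,0],0],[[1,1,0],[0,0,0],0],[[1,1,0],[0,0,0],0],[[1,1,0],[0,0,0],0],[[1,1,0],[0,0,0],0],[[1,1,0],[0,0,0],0]]'
python3 -c "
from h import *
o=bot.get_obs();print(o['joint_positions'].round(4),o['tool_pos'].round(1),o['tcp_rot'].round(3))"
```

```text
L [ 517.1 -112.2   74. ] 78.0 6.1
L [ 504.6 -111.2   74. ] 66.0 8.1
M [ 482.3 -178.4   74. ] 71.0 27.3
M [ 472.6 -181.5   74. ] 61.0 28.9
R [ 489.1 -317.6   74. ] 81.0 -7.7
R [ 474.6 -310.8   74. ] 66.0 -3.6
time: 0.93
tool_pos: [479.6, -266.2, 243.5]
tcp_rot: [-3.141, 0.0, 0.355]
contact_force: [0.4, -0.8, 0.2]
grip_width: 45.8
finger_force: 0.0
[-6.4640e-01  3.8580e-01  1.4586e+00 -1.0000e-04  1.2978e+00  5.6970e-01] [ 479.6 -266.2  243.5] [-3.141  0.     0.355]
```

```bash
S="python3 -c \"
from h import *
o=bot.get_obs();print(o['joint_positions'].round(4),o['tool_pos'].round(1),o['tcp_rot'].round(3))\""
python3 -m pendant '[[[0.45,0.9,0.65],[0,0,-0.32],0],[[0.45,0.9,0.65],[0,0,-0.32],0],[[0.45,0.9,0.65],[0,0,-0.32],0],[[0.45,0.9,0.65],[0,0,-0.32],0],[[0.45,0.9,0.65],[0,0,-0.32],0],[[0.45,0.9,0.65],[0,0,-0.32],0],[[0,0,0],[0,0,0],0],[[0,0,0],[0,0,0],0],[[0,0,0],[0.12,-0.9,0],0],[[0,0,0],[0.12,-0.9,0],0]]'; eval "$S"
python3 -m pendant '[[[0,0,0],[0.12,-0.9,0],0],[[0,0,0],[0.12,-0.9,0],0],[[0,0,0],[0.12,-0.9,0],0],[[0,0,0],[0.12,-0.9,0],0],[[0,0,0],[0.12,-0.9,0],0],[[0,0,0],[0.12,-0.9,0],0],[[0,0,0],[0.12,-0.9,0],0],[[0,0,0],[0.12,-0.9,0],0],[[0,0,0],[0,0,0],0],[[0,0,0],[0,0,0],0]]';eval "$S"
```

```text
time: 1.77
tool_pos: [560.0, -106.8, 358.4]
tcp_rot: [-3.139, -0.219, 0.124]
contact_force: [0.1, -0.3, -0.3]
grip_width: 46.0
finger_force: 0.0
[-0.38    0.25    1.3592  0.11    1.3424  1.0515] [ 560.  -106.8  358.4] [-3.139 -0.219  0.124]
time: 2.6
tool_pos: [559.2, -103.6, 358.1]
tcp_rot: [-3.113, -1.0, 0.113]
contact_force: [0.7, -0.8, -0.5]
grip_width: 45.8
finger_force: 0.0
[-0.6555  0.0192  2.006   1.2104  0.7039 -0.0322] [ 559.2 -103.6  358.1] [-3.113 -1.     0.113]
```

```bash
S="python3 -c \"
from h import *
o=bot.get_obs();print(o['joint_positions'].round(4),o['tool_pos'].round(1),o['tcp_rot'].round(3))\""
python3 -m pendant '[[[0,0,0],[0.12,-0.9,0],0],[[0,0,0],[0.12,-0.9,0],0],[[0,0,0],[0.12,-0.9,0],0],[[0,0,0],[0.12,-0.9,0],0],[[0,0,0],[0.12,-0.9,0],0],[[0,0,0],[0.12,-0.9,0],0],[[0,0,0],[0.12,-0.9,0],0],[[0,0,0],[0.12,-0.9,0],0],[[0,0,0],[0,0,0],0],[[0,0,0],[0,0,0],0]]'; eval "$S"
```

```text
time: 3.43
tool_pos: [562.2, -96.8, 354.8]
tcp_rot: [-0.053, -1.379, -2.916]
contact_force: [0.2, -0.3, 0.7]
grip_width: 46.0
finger_force: 0.0
[-0.748   0.4718  2.3673  2.2459  1.5751 -1.3213] [562.2 -96.8 354.8] [-0.053 -1.379 -2.916]
```

```bash
cat >> h.py <<'E'
from scipy.spatial.transform import Rotation as Ro
def go(p,psi,tilt=0,n=1):
    """remaining shift (units of 30 mm) and turn (0.12 rad) to TCP p, cup yaw psi deg, cup tilt deg"""
    o=bot.get_obs(); R0=Ro.from_euler("xyz",o["tcp_rot"])
    R1=Ro.from_euler("z",psi,degrees=True)*Ro.from_euler("y",-tilt,degrees=True)*Ro.from_euler("x",np.pi)
    print("pos",o["tool_pos"].round(1),"q",o["joint_positions"].round(2),"w",round(o["grip_width"],1),"F",o["contact_force"].round(1))
    print(" shift",((np.array(p)-o["tool_pos"])/30/n).round(3)," turn",((R1*R0.inv()).as_rotvec()/0.12/n).round(3))
E
python3 -m pendant '[[[0,0,0],[-0.12,0.9,0],0],[[0,0,0],[-0.12,0.9,0],0],[[0,0,0],[-0.12,0.9,0],0],[[0,0,0],[-0.12,0.9,0],0],[[0,0,0],[-0.12,0.9,0],0],[[0,0,0],[-0.12,0.9,0],0],[[0,0,0],[-0.12,0.9,0],0],[[0,0,0],[-0.12,0.9,0],0],[[0,0,0],[-0.12,0.9,0],0],[[0,0,0],[-0.12,0.9,0],0]]' >/dev/null
python3 -m pendant '[[[-0.18,-0.05,-0.6],[-0.12,0.9,0],0],[[-0.18,-0.05,-0.6],[-0.12,0.9,0],0],[[-0.18,-0.05,-0.6],[-0.12,0.9,0],0],[[-0.18,-0.05,-0.6],[-0.12,0.9,0],0],[[-0.18,-0.05,-0.6],[-0.12,0.9,0],0],[[-0.18,-0.05,-0.6],[-0.12,0.9,0],0],[[-0.18,-0.05,-0.6],[-0.12,0.9,0],0],[[-0.18,-0.05,-0.6],[-0.12,0.9,0],0],[[-0.18,-0.05,-0.6],[0,0,0],0],[[0,0,0],[0,0,0],0]]'
python3 -c "
from h import *
go([513,-111.5,140],7)"
```

```text
time: 5.1
tool_pos: [513.9, -105.1, 194.3]
tcp_rot: [-3.088, 0.03, 0.119]
contact_force: [-0.1, 0.4, -0.5]
grip_width: 46.2
finger_force: 0.0
pos [ 513.9 -105.1  194.3] q [-0.37  0.41  1.56  0.04  1.22  1.07] w 46.2 F [-0.1  0.4 -0.5]
 shift [-0.029 -0.213 -1.81 ]  turn [-0.413 -0.3    0.034]
```

```bash
python3 -m pendant '[[[0,-0.2,-0.4],[-0.4,-0.3,0.03],0],[[0,0,-0.5],[0,0,0],0],[[0,0,-0.5],[0,0,0],0],[[0,0,-0.5],[0,0,0],0],[[0,0,-0.5],[0,0,0],0],[[0,0,-0.5],[0,0,0],0],[[0,0,-0.5],[0,0,0],0],[[0,0,-0.5],[0,0,0],0],[[0,0,-0.5],[0,0,0],0],[[0,0,-0.45],[0,0,0],0]]'
python3 -c "
from h import *
a=bot.capture('top')[150:270,215:345];b=bot.capture('side')[130:250,210:340]
cv2.imwrite('pics/g1.png',np.hstack([cv2.resize(x,(400,369),interpolation=cv2.INTER_CUBIC) for x in (a,b)]))"
python3 -m pendant '[[[0,0,0],[0,0,0],-1],[[0,0,0],[0,0,0],-1],[[0,0,0],[0,0,0],-1],[[0,0,0],[0,0,0],-1],[[0,0,0],[0,0,0],-1],[[0,0,0],[0,0,0],-1],[[0,0,0],[0,0,0],-1],[[0,0,0],[0,0,0],-1],[[0,0,0],[0,0,0],-1],[[0,0,0],[0,0,0],-1]]'
```

```text
time: 5.93
tool_pos: [516.4, -111.9, 51.9]
tcp_rot: [-3.141, -0.007, 0.122]
contact_force: [0.2, 0.1, -0.1]
grip_width: 45.8
finger_force: 0.0
time: 6.87
tool_pos: [513.8, -110.2, 48.4]
tcp_rot: [-3.133, 0.004, 0.125]
contact_force: [0.3, 0.6, 6.4]
grip_width: 16.1
finger_force: 30.0
```

View pics/g1.png

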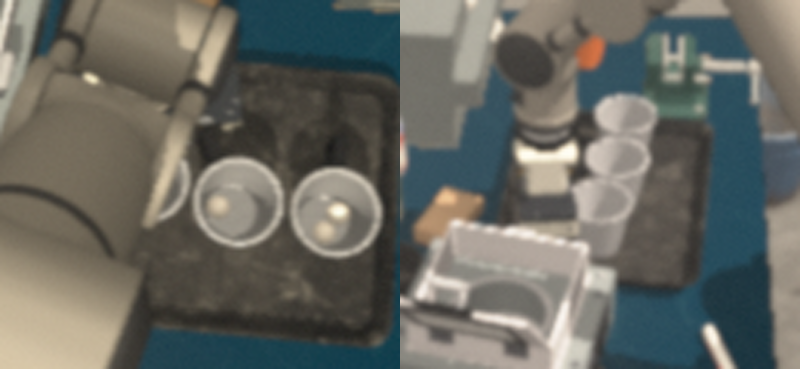

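The picture shows the gripper on the left cup's handle and the other two cups undisturbed. The grip is 16.1 mm wide at 30 N, which fits the handle. Now I lift and carry it over the guard.

```bash
python3 -m pendant '[[[0,0,0.4],[0,0,0],-1],[[0,0,0.8],[0,0,0],-1],[[0,0,0.8],[0,0,0],-1],[[0,0,0.8],[0,0,0],-1],[[0,0,0.8],[0,0,0],-1],[[0,0,0.8],[0,0,0],-1],[[0,0,0.8],[0,0,0],-1],[[0,0,0.8],[0,0,0],-1],[[0,0,0.8],[0,0,0],-1],[[0,0,0.7],[0,0,0],-1]]'
python3 -m pendant '[[[0.15,0.4,0],[0,0,0.05],-1],[[0.3,0.8,0],[0,0,0.05],-1],[[0.35,0.85,0],[0,0,0.05],-1],[[0.35,0.85,0],[0,0,0.05],-1],[[0.35,0.85,0],[0,0,0.05],-1],[[0.35,0.85,0],[0,0,0.05],-1],[[0.35,0.85,0],[0,0,0.05],-1],[[0.35,0.85,0],[0,0,0.05],-1],[[0.3,0.8,0],[0,0,0.05],-1],[[0.15,0.4,0],[0,0,0],-1]]'
python3 -c "
from h import *
go([604,117,278],10)"
```

```text
time: 7.7
tool_pos: [513.1, -109.7, 273.8]
tcp_rot: [-3.132, 0.005, 0.125]
contact_force: [0.0, 0.5, -2.7]
grip_width: 15.6
finger_force: 30.0
time: 8.53
tool_pos: [603.2, 118.6, 270.7]
tcp_rot: [-3.131, 0.007, 0.181]
contact_force: [-0.5, -0.6, -2.8]
grip_width: 15.8
finger_force: 30.0
pos [603.2 118.6 270.7] q [0.06 0.5  1.2  0.01 1.45 1.45] w 15.8 F [-0.5 -0.6 -2.8]
 shift [ 0.028 -0.055  0.245]  turn [-0.078 -0.076 -0.057]
```

```bash
python3 -m pendant '[[[0,0,0.3],[0.08,-0.45,0],-1],[[0,0,0.1],[0.16,-0.93,0],-1],[[0,0,0],[0.16,-0.93,0],-1],[[0,0,0],[0.16,-0.93,0],-1],[[0,0,0],[0.16,-0.93,0],-1],[[0,0,0],[0.16,-0.93,0],-1],[[0,0,0],[0.16,-0.93,0],-1],[[0,0,0],[0.16,-0.93,0],-1],[[0,0,0],[0.08,-0.5,0],-1],[[0,0,0],[0,0,0],-1]]'
python3 -c "
from h import *
go([604,117,278],10,80)
a=bot.capture('top')[70:230,80:280];b=bot.capture('side')[140:300,170:370]
cv2.imwrite('pics/g2.png',np.hstack([cv2.resize(x,(400,320),interpolation=cv2.INTER_CUBIC) for x in (a,b)]))"
```

```text
time: 9.37
tool_pos: [602.8, 112.9, 291.8]
tcp_rot: [-3.12, -0.835, 0.184]
contact_force: [0.1, -0.2, -2.4]
grip_width: 16.0
finger_force: 30.0
pos [602.8 112.9 291.8] q [-0.03  0.15  1.94  0.67  0.29  0.78] w 16.0 F [ 0.1 -0.2 -2.4]
 shift [ 0.04   0.138 -0.458]  turn [ 0.756 -4.616 -0.24 ]
```

View pics/g2.png

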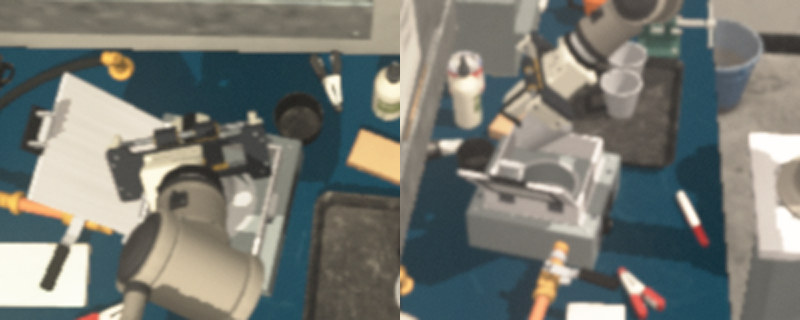

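The picture shows the cup tilted about 50° over the guard, clear of the lid and walls. I'll keep tilting.

```bash
python3 -m pendant '[[[0,0,0],[0.06,-0.4,0],-1],[[0,0,0],[0.06,-0.4,0],-1],[[0,0,0],[0.06,-0.4,0],-1],[[0,0,0],[0.06,-0.4,0],-1],[[0,0,0],[0.06,-0.4,0],-1],[[0,0,0],[0.06,-0.4,0],-1],[[0,0,0],[0.06,-0.4,0],-1],[[0,0,0],[0.06,-0.4,0],-1],[[0,0,0],[0,0,0],-1],[[0,0,0],[0,0,0],-1]]'
python3 -c "
from h import *
go([604,117,278],10,80)"
```

```text
time: 10.3
tool_pos: [603.7, 107.7, 300.5]
tcp_rot: [-3.091, -1.077, 0.2]
contact_force: [0.7, -0.1, -2.0]
grip_width: 15.7
finger_force: 30.0
pos [603.7 107.7 300.5] q [-0.11  0.16  2.11  2.06  0.36 -0.67] w 15.7 F [ 0.7 -0.1 -2. ]
 shift [ 0.011  0.31  -0.749]  turn [ 0.358 -2.636 -0.614]
```

```bash
python3 -m pendant '[[[0,0.04,-0.09],[0.04,-0.3,-0.07],-1],[[0,0.04,-0.09],[0.04,-0.3,-0.07],-1],[[0,0.04,-0.09],[0.04,-0.3,-0.07],-1],[[0,0.04,-0.09],[0.04,-0.3,-0.07],-1],[[0,0.04,-0.09],[0.04,-0.3,-0.07],-1],[[0,0.04,-0.09],[0.04,-0.3,-0.07],-1],[[0,0.04,-0.09],[0.04,-0.3,-0.07],-1],[[0,0.03,-0.09],[0.04,-0.3,-0.07],-1],[[0,0,0],[0.04,-0.2,0],-1],[[0,0,0],[0,0,0],-1]]'
python3 -c "
from h import *
go([604,117,278],10,90)
a=bot.capture('top')[70:230,80:280];b=bot.capture('side')[140:300,170:370]
cv2.imwrite('pics/g3.png',np.hstack([cv2.resize(x,(400,320),interpolation=cv2.INTER_CUBIC) for x in (a,b)]))"
```

```text
time: 11.13
tool_pos: [603.8, 118.9, 278.5]
tcp_rot: [-3.115, -1.393, 0.161]
contact_force: [0.3, 1.1, -3.1]
grip_width: 15.6
finger_force: 30.0
pos [603.8 118.9 278.5] q [-0.04  0.38  2.31  2.87  0.95 -1.44] w 15.6 F [ 0.3  1.1 -3.1]
 shift [ 0.005 -0.063 -0.016]  turn [ 0.229 -1.468 -0.102]
```

```bash
python3 -m pendant '[[[-0.05,-0.01,0],[0.04,-0.24,0],-1],[[-0.05,-0.01,0],[0.04,-0.24,0],-1],[[-0.05,-0.01,0],[0.04,-0.24,0],-1],[[-0.05,-0.01,0],[0.04,-0.24,0],-1],[[-0.05,-0.01,0],[0.04,-0.24,0],-1],[[-0.05,-0.01,0],[0.04,-0.24,0],-1],[[-0.05,-0.01,0],[0.04,-0.24,0],-1],[[-0.05,-0.01,0],[0.04,-0.24,0],-1],[[-0.05,-0.01,0],[0.04,-0.24,0],-1],[[-0.05,-0.01,0],[0.04,-0.24,0],-1]]'
python3 -m pendant '[[[-0.07,-0.01,0],[0.04,-0.24,0],-1],[[-0.07,-0.01,0],[0.04,-0.24,0],-1],[[-0.07,-0.01,0],[0.04,-0.24,0],-1],[[-0.07,-0.01,0],[0.04,-0.24,0],-1],[[-0.07,-0.01,0],[0.04,-0.24,0],-1],[[-0.07,-0.01,0],[0.04,-0.24,0],-1],[[0,0,0],[0,0,0],-1],[[0,0,0],[0,0,0],-1],[[0,0,0],[0,0,0],-1],[[0,0,0],[0,0,0],-1]]'
python3 -c "
from h import *
go([604,117,278],10,80)
a=bot.capture('top')[70:230,80:280];b=bot.capture('side')[140:300,170:370]
cv2.imwrite('pics/g4.png',np.hstack([cv2.resize(x,(400,320),interpolation=cv2.INTER_CUBIC) for x in (a,b)]))"
```

```text
time: 12.07
tool_pos: [589.2, 114.6, 280.7]
tcp_rot: [0.011, -1.452, -2.969]
contact_force: [0.1, 0.1, -1.6]
grip_width: 15.5
finger_force: 30.0
time: 12.9
tool_pos: [576.2, 111.9, 280.4]
tcp_rot: [0.022, -1.279, -2.983]
contact_force: [-0.5, -0.2, -1.3]
grip_width: 15.8
finger_force: 30.0
pos [576.2 111.9 280.4] q [-0.06  0.82  2.41  2.9   1.95 -1.6 ] w 15.8 F [-0.5 -0.2 -1.3]
 shift [ 0.927  0.169 -0.079]  turn [-0.633  3.832 -0.05 ]
```

View pics/g4.png

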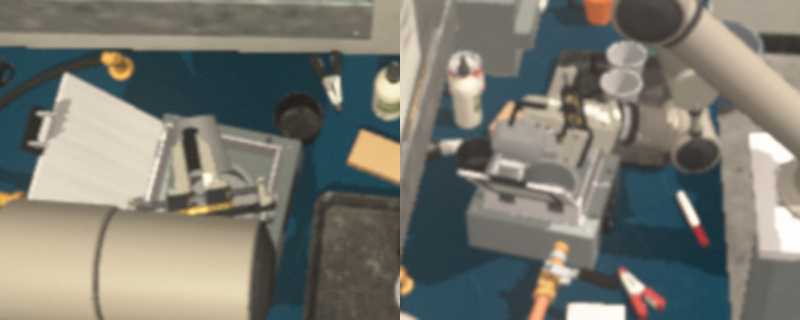

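The cup is at about 107° with its lip inside the guard, so its ball is out; I'll check the jar once the arm is clear. Next I stand it up and carry it back.

```bash
python3 -m pendant '[[[0.1,0.02,0.05],[-0.15,0.89,0],-1],[[0.1,0.02,0.05],[-0.15,0.89,0],-1],[[0.1,0.02,0.05],[-0.15,0.89,0],-1],[[0.1,0.02,0.05],[-0.15,0.89,0],-1],[[0.1,0.02,0.05],[-0.15,0.89,0],-1],[[0.1,0.02,0.05],[-0.15,0.89,0],-1],[[0.1,0.02,0.05],[-0.15,0.89,0],-1],[[0.1,0.02,0.05],[-0.15,0.89,0],-1],[[0.1,0.02,0.05],[-0.15,0.89,0],-1],[[0.1,0.02,0.05],[-0.15,0.89,0],-1]]'
python3 -m pendant '[[[0,-0.2,0],[-0.12,0.66,0],-1],[[0,-0.5,0],[-0.12,0.66,0],-1],[[0,-0.5,0],[-0.12,0.66,0],-1],[[0,-0.5,0],[-0.12,0.66,0],-1],[[0,-0.5,0],[-0.12,0.66,0],-1],[[0,-0.5,0],[-0.12,0.66,0],-1],[[0,-0.5,0],[-0.12,0.66,0],-1],[[0,-0.5,0],[-0.12,0.66,0],-1],[[0,-0.5,0],[-0.12,0.66,0],-1],[[0,-0.5,0],[-0.12,0.66,0],-1]]'
python3 -c "
from h import *
go([514,-110,200],7)
cv2.imwrite('pics/t5.png',bot.capture('top'))"
```

```text
time: 13.83
tool_pos: [601.3, 124.1, 288.4]
tcp_rot: [-3.081, -1.074, 0.163]
contact_force: [0.4, 1.5, -1.2]
grip_width: 15.8
finger_force: 30.0
time: 14.67
tool_pos: [601.2, 58.5, 287.6]
tcp_rot: [-3.024, -0.632, 0.169]
contact_force: [0.5, 1.7, -2.0]
grip_width: 15.8
finger_force: 30.0
pos [601.2  58.5 287.6] q [-0.19  0.19  1.78  0.53  0.68  0.84] w 15.8 F [ 0.5  1.7 -2. ]
 shift [-2.908 -5.618 -2.92 ]  turn [-1.702  5.067 -0.69 ]
```

```bash
python3 -m pendant '[[[-0.3,-0.58,0],[-0.18,0.53,-0.07],-1],[[-0.3,-0.58,0],[-0.18,0.53,-0.07],-1],[[-0.3,-0.58,0],[-0.18,0.53,-0.07],-1],[[-0.3,-0.58,0],[-0.18,0.53,-0.07],-1],[[-0.3,-0.58,0],[-0.18,0.53,-0.07],-1],[[-0.3,-0.58,0],[-0.18,0.53,-0.07],-1],[[-0.3,-0.58,0],[-0.18,0.53,-0.07],-1],[[-0.3,-0.58,0],[-0.18,0.53,-0.07],-1],[[-0.3,-0.58,0],[-0.18,0.53,-0.07],-1],[[-0.2,-0.4,0],[-0.1,0.3,-0.07],-1]]'
python3 -c "
from h import *
go([514,-110,100],7)
cv2.imwrite('pics/t6.png',cv2.resize(bot.capture('top')[90:270,80:345],(795,540),interpolation=cv2.INTER_CUBIC))"
```

```text
time: 15.55
tool_pos: [515.1, -109.7, 287.8]
tcp_rot: [-3.141, -0.002, 0.122]
contact_force: [-0.7, -0.5, -2.4]
grip_width: 15.5
finger_force: 30.0
pos [ 515.1 -109.7  287.8] q [-0.36  0.31  1.44  0.    1.38  1.09] w 15.5 F [-0.7 -0.5 -2.4]
 shift [-0.037 -0.009 -6.261]  turn [-0.007  0.02  -0.001]
```

View pics/t6.png

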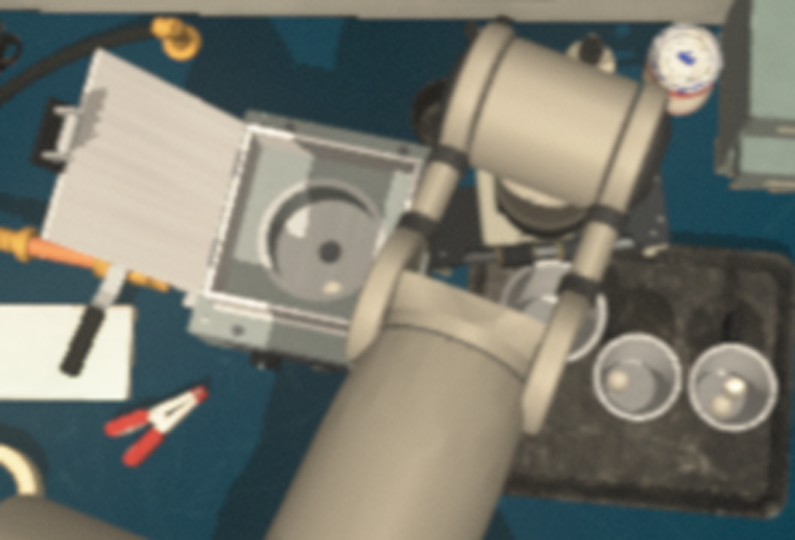

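The picture shows one ball in the jar at (330,287), and the held cup is empty. I'll set it down at its old place.

```bash
python3 -m pendant '[[[0,0,-0.75],[0,0,0],-1],[[0,0,-0.75],[0,0,0],-1],[[0,0,-0.75],[0,0,0],-1],[[0,0,-0.75],[0,0,0],-1],[[0,0,-0.75],[0,0,0],-1],[[0,0,-0.75],[0,0,0],-1],[[0,0,-0.75],[0,0,0],-1],[[0,0,-0.75],[0,0,0],-1],[[0,0,-0.75],[0,0,0],-1],[[0,0,-0.75],[0,0,0],-1]]'
python3 -m pendant '[[[0,0,-0.1],[0,0,0],-1],[[0,0,-0.1],[0,0,0],-1],[[0,0,-0.1],[0,0,0],-1],[[0,0,-0.1],[0,0,0],-1],[[0,0,-0.08],[0,0,0],-1],[[0,0,0],[0,0,0],-1],[[0,0,0],[0,0,0],-1],[[0,0,0],[0,0,0],-1],[[0,0,0],[0,0,0],-1],[[0,0,0],[0,0,0],-1]]'
```

```text
time: 16.43
tool_pos: [515.6, -108.2, 62.0]
tcp_rot: [-3.14, -0.007, 0.123]
contact_force: [1.3, -0.0, -1.6]
grip_width: 15.8
finger_force: 30.0
time: 17.27
tool_pos: [516.6, -109.3, 49.1]
tcp_rot: [3.141, -0.007, 0.122]
contact_force: [3.2, 0.7, 4.3]
grip_width: 15.7
finger_force: 30.0
```

Cup L is down on the floor, but it would crowd the fingers on the middle cup's handle. I still hold it, so I'll shift it 70 mm toward the robot on the tray before releasing.

```bash
python3 -m pendant '[[[0,0,0.5],[0,0,0],-1],[[-0.35,0,0.3],[0,0,0],-1],[[-0.5,0,0],[0,0,0],-1],[[-0.5,0,0],[0,0,0],-1],[[-0.5,0,0],[0,0,0],-1],[[-0.5,0,0],[0,0,0],-1],[[0,0,-0.2],[0,0,0],-1],[[0,0,-0.2],[0,0,0],-1],[[0,0,-0.2],[0,0,0],-1],[[0,0,-0.18],[0,0,0],-1]]'
python3 -m pendant '[[[0,0,0],[0,0,0],-1],[[0,0,0],[0,0,0],-0.5],[[0,0,0],[0,0,0],-0.2],[[0,0,0],[0,0,0],-0.1],[[0,0,0],[0,0,0],-0.1],[[0,0,0.8],[0,0,0],-0.1],[[0,0,0.8],[0,0,0],-0.1],[[0,0,0.8],[0,0,0],-0.1],[[0,0,0.8],[0,0,0],-0.1],[[0,0,0.4],[0,0,0],-0.1]]'
python3 -c "
from h import *
go([484,-176,150],27.5)
cv2.imwrite('pics/t7.png',cv2.resize(bot.capture('top')[150:270,215:345],(650,600),interpolation=cv2.INTER_CUBIC))"
```

```text
time: 18.1
tool_pos: [446.0, -109.2, 48.2]
tcp_rot: [-3.141, -0.006, 0.123]
contact_force: [8.0, 3.3, 15.5]
grip_width: 15.8
finger_force: 30.0
time: 18.93
tool_pos: [446.2, -109.4, 159.8]
tcp_rot: [3.14, -0.009, 0.123]
contact_force: [0.7, 1.1, -0.6]
grip_width: 41.3
finger_force: 0.0
pos [ 446.2 -109.4  159.8] q [-0.41  0.31  1.83  0.    0.99  1.04] w 41.3 F [ 0.7  1.1 -0.6]
 shift [ 1.26  -2.22  -0.325]  turn [-0.011  0.072  2.978]
```

View pics/t7.png

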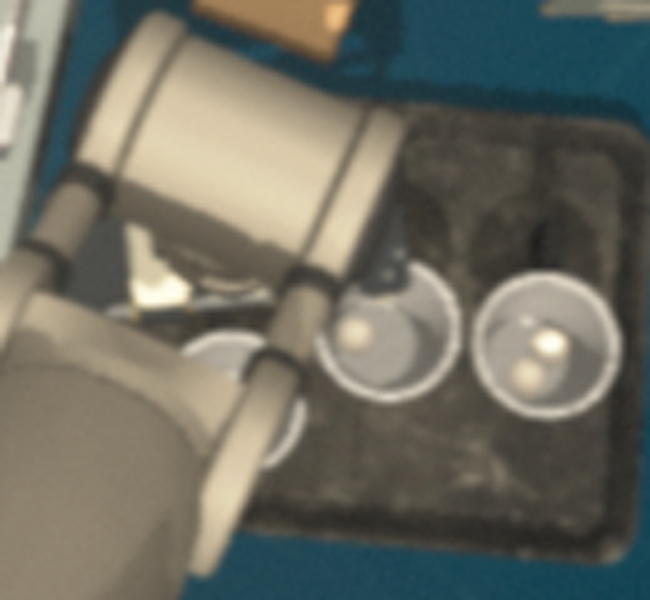

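The picture shows cup L standing at about (235,400) and clear of M and R, which haven't moved. Next is cup M's handle.

```bash
python3 -m pendant '[[[0.2,-0.37,0],[0,0,0.5],-0.1],[[0.2,-0.37,0],[0,0,0.5],-0.1],[[0.2,-0.37,0],[0,0,0.5],-0.1],[[0.2,-0.37,0],[0,0,0.5],-0.1],[[0.2,-0.37,0],[0,0,0.5],-0.1],[[0.2,-0.37,0],[0,0,0.5],-0.1],[[0,0,0],[0,0,0],-0.1],[[0,0,-0.5],[0,0,0],-0.1],[[0,0,-0.5],[0,0,0],-0.1],[[0,0,-0.5],[0,0,0],-0.1]]'
python3 -m pendant '[[[0,0,-0.5],[0,0,0],-0.1],[[0,0,-0.5],[0,0,0],-0.1],[[0,0,-0.5],[0,0,0],-0.1],[[0,0,-0.4],[0,0,0],-0.1],[[0,0,-0.3],[0,0,0],-0.1],[[0,0,0],[0,0,0],-0.5],[[0,0,0],[0,0,0],-1],[[0,0,0],[0,0,0],-1],[[0,0,0],[0,0,0],-1],[[0,0,0],[0,0,0],-1]]'
python3 -c "
from h import *
go([484,-176,150],27.5)"
```

```text
time: 19.82
tool_pos: [480.7, -175.0, 111.1]
tcp_rot: [-3.14, -0.005, 0.48]
contact_force: [0.0, -0.1, 0.6]
grip_width: 41.3
finger_force: 0.0
time: 20.65
tool_pos: [481.7, -175.9, 46.7]
tcp_rot: [3.141, -0.006, 0.482]
contact_force: [1.2, 0.1, 1.2]
grip_width: 15.7
finger_force: 29.8
pos [ 481.7 -175.9   46.7] q [-0.5   0.57  1.79  0.01  0.78  0.58] w 15.7 F [1.2 0.1 1.2]
 shift [ 0.076 -0.005  3.442]  turn [-0.018  0.048 -0.019]
```

```bash
python3 -m pendant '[[[0,0,0.4],[0,0,0],-1],[[0,0,0.8],[0,0,0],-1],[[0,0,0.85],[0,0,0],-1],[[0,0,0.85],[0,0,0],-1],[[0,0,0.85],[0,0,0],-1],[[0.1,0.25,0.85],[0,0,0],-1],[[0.1,0.25,0.85],[0,0,0],-1],[[0.1,0.25,0.85],[0,0,0],-1],[[0.1,0.25,0.85],[0,0,0],-1],[[0.1,0.25,0.65],[0,0,0],-1]]'
python3 -m pendant '[[[0.3,0.7,0],[0,0,-0.25],-1],[[0.4,0.9,0],[0,0,-0.25],-1],[[0.4,0.9,0],[0,0,-0.25],-1],[[0.4,0.9,0],[0,0,-0.25],-1],[[0.4,0.9,0],[0,0,-0.25],-1],[[0.4,0.9,0],[0,0,-0.25],-1],[[0.4,0.9,0],[0,0,-0.25],-1],[[0.4,0.9,0],[0,0,-0.25],-1],[[0.33,0.9,0],[0,0,-0.25],-1],[[0.2,0.6,0],[0,0,-0.2],-1]]'
python3 -c "
from h import *
go([604,117,282],10,60)"
```

```text
time: 21.48
tool_pos: [496.4, -137.8, 282.5]
tcp_rot: [3.14, -0.007, 0.482]
contact_force: [0.7, -0.1, -1.9]
grip_width: 15.6
finger_force: 29.8
time: 22.32
tool_pos: [605.5, 119.5, 279.9]
tcp_rot: [-3.14, -0.005, 0.188]
contact_force: [-0.5, -0.0, -1.1]
grip_width: 15.8
finger_force: 29.8
pos [605.5 119.5 279.9] q [0.07 0.49 1.19 0.   1.45 1.45] w 15.8 F [-0.5 -0.  -1.1]
 shift [-0.049 -0.082  0.07 ]  turn [ 1.555 -8.541 -0.11 ]
```

Same tilting sequence as before, about 50° and then through the wrist flip.

```bash
python3 -m pendant '[[[0,0,0.1],[0.08,-0.45,0],-1],[[0,0,0.1],[0.16,-0.93,0],-1],[[0,0,0],[0.16,-0.93,0],-1],[[0,0,0],[0.16,-0.93,0],-1],[[0,0,0],[0.16,-0.93,0],-1],[[0,0,0],[0.16,-0.93,0],-1],[[0,0,0],[0.16,-0.93,0],-1],[[0,0,0],[0.16,-0.93,0],-1],[[0,0,0],[0.08,-0.5,0],-1],[[0,0,0],[0,0,0],-1]]' >/dev/null
python3 -m pendant '[[[0,0,0],[0.06,-0.4,0],-1],[[0,0,0],[0.06,-0.4,0],-1],[[0,0,0],[0.06,-0.4,0],-1],[[0,0,0],[0.06,-0.4,0],-1],[[0,0,0],[0.06,-0.4,0],-1],[[0,0,0],[0.06,-0.4,0],-1],[[0,0,0],[0.06,-0.4,0],-1],[[0,0,0],[0.06,-0.4,0],-1],[[0,0,0],[0,0,0],-1],[[0,0,0],[0,0,0],-1]]'
python3 -c "
from h import *
go([604,117,280],10,80)"
```

```text
time: 23.98
tool_pos: [606.0, 105.9, 307.1]
tcp_rot: [-3.113, -1.083, 0.22]
contact_force: [1.0, -0.1, -1.7]
grip_width: 15.9
finger_force: 29.8
pos [606.  105.9 307.1] q [-0.11  0.15  2.1   2.04  0.36 -0.65] w 15.9 F [ 1.  -0.1 -1.7]
 shift [-0.065  0.368 -0.904]  turn [ 0.434 -2.574 -0.608]
```

```bash
python3 -m pendant '[[[0,0.04,-0.09],[0.04,-0.3,-0.07],-1],[[0,0.04,-0.09],[0.04,-0.3,-0.07],-1],[[0,0.04,-0.09],[0.04,-0.3,-0.07],-1],[[0,0.04,-0.09],[0.04,-0.3,-0.07],-1],[[0,0.04,-0.09],[0.04,-0.3,-0.07],-1],[[0,0.04,-0.09],[0.04,-0.3,-0.07],-1],[[0,0.04,-0.09],[0.04,-0.3,-0.07],-1],[[0,0.03,-0.09],[0.04,-0.3,-0.07],-1],[[0,0,-0.1],[0.04,-0.2,0],-1],[[0,0,0],[0,0,0],-1]]'
python3 -m pendant '[[[-0.05,-0.01,0],[0.04,-0.24,0],-1],[[-0.05,-0.01,0],[0.04,-0.24,0],-1],[[-0.05,-0.01,0],[0.04,-0.24,0],-1],[[-0.05,-0.01,0],[0.04,-0.24,0],-1],[[-0.05,-0.01,0],[0.04,-0.24,0],-1],[[-0.05,-0.01,0],[0.04,-0.24,0],-1],[[-0.05,-0.01,0],[0.04,-0.24,0],-1],[[-0.05,-0.01,0],[0.04,-0.24,0],-1],[[-0.05,-0.01,0],[0.04,-0.24,0],-1],[[-0.05,-0.01,0],[0.04,-0.24,0],-1]]'
python3 -m pendant '[[[-0.07,-0.01,0],[0.04,-0.24,0],-1],[[-0.07,-0.01,0],[0.04,-0.24,0],-1],[[-0.07,-0.01,0],[0.04,-0.24,0],-1],[[-0.07,-0.01,0],[0.04,-0.24,0],-1],[[-0.07,-0.01,0],[0.04,-0.24,0],-1],[[-0.07,-0.01,0],[0.04,-0.24,0],-1],[[0,0,0],[0,0,0],-1],[[0,0,0],[0,0,0],-1],[[0,0,0],[0,0,0],-1],[[0,0,0],[0,0,0],-1]]'
python3 -m pendant '[[[0.1,0.02,0.05],[-0.15,0.89,0],-1],[[0.1,0.02,0.05],[-0.15,0.89,0],-1],[[0.1,0.02,0.05],[-0.15,0.89,0],-1],[[0.1,0.02,0.05],[-0.15,0.89,0],-1],[[0.1,0.02,0.05],[-0.15,0.89,0],-1],[[0.1,0.02,0.05],[-0.15,0.89,0],-1],[[0.1,0.02,0.05],[-0.15,0.89,0],-1],[[0.1,0.02,0.05],[-0.15,0.89,0],-1],[[0.1,0.02,0.05],[-0.15,0.89,0],-1],[[0.1,0.02,0.05],[-0.15,0.89,0],-1]]'
python3 -m pendant '[[[0,-0.2,0],[-0.12,0.66,0],-1],[[0,-0.5,0],[-0.12,0.66,0],-1],[[0,-0.5,0],[-0.12,0.66,0],-1],[[0,-0.5,0],[-0.12,0.66,0],-1],[[0,-0.5,0],[-0.12,0.66,0],-1],[[0,-0.5,0],[-0.12,0.66,0],-1],[[0,-0.5,0],[-0.12,0.66,0],-1],[[0,-0.5,0],[-0.12,0.66,0],-1],[[0,-0.5,0],[-0.12,0.66,0],-1],[[0,-0.5,0],[-0.12,0.66,0],-1]]'
python3 -c "
from h import *
go([484,-176,280],20)
cv2.imwrite('pics/t8.png',cv2.resize(bot.capture('top')[90:270,80:345],(795,540),interpolation=cv2.INTER_CUBIC))"
```

```text
time: 24.82
tool_pos: [606.1, 117.1, 281.7]
tcp_rot: [3.111, -1.396, 0.215]
contact_force: [-0.4, 0.4, -3.2]
grip_width: 15.8
finger_force: 29.8
time: 25.65
tool_pos: [591.7, 113.9, 284.1]
tcp_rot: [0.063, -1.448, -3.022]
contact_force: [0.5, 0.4, -1.8]
grip_width: 15.9
finger_force: 29.8
time: 26.48
tool_pos: [578.6, 110.4, 283.7]
tcp_rot: [0.047, -1.275, -3.013]
contact_force: [-1.1, -0.1, -0.9]
grip_width: 16.3
finger_force: 29.8
time: 27.32
tool_pos: [603.6, 122.4, 292.1]
tcp_rot: [-3.101, -1.079, 0.184]
contact_force: [0.3, 0.7, -1.3]
grip_width: 15.9
finger_force: 29.8
time: 28.15
tool_pos: [603.8, 55.9, 291.7]
tcp_rot: [-3.035, -0.637, 0.181]
contact_force: [0.3, 1.3, -0.8]
grip_width: 16.0
finger_force: 29.8
pos [603.8  55.9 291.7] q [-0.19  0.19  1.77  0.53  0.68  0.83] w 16.0 F [ 0.3  1.3 -0.8]
 shift [-3.995 -7.731 -0.389]  turn [-2.216  4.895  1.069]
```

View pics/t8.png

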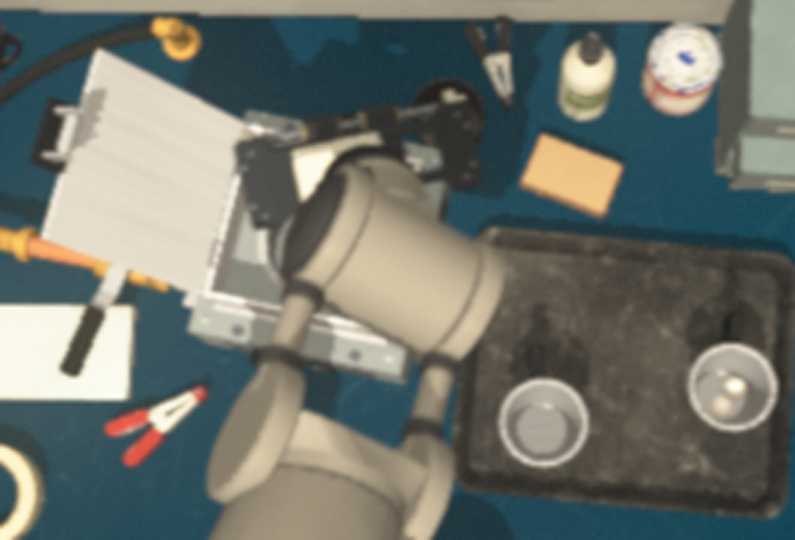

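Cup L stands empty at (543,422), R is untouched at (732,387) and M is on its way back. I'll return M to its old spot.

```bash
python3 -m pendant '[[[-0.3,-0.7,0],[-0.22,0.5,0.1],-1],[[-0.4,-0.85,0],[-0.22,0.5,0.1],-1],[[-0.4,-0.85,0],[-0.22,0.5,0.1],-1],[[-0.4,-0.85,0],[-0.22,0.5,0.1],-1],[[-0.4,-0.85,0],[-0.22,0.5,0.1],-1],[[-0.4,-0.85,0],[-0.22,0.5,0.1],-1],[[-0.4,-0.85,0],[-0.22,0.5,0.1],-1],[[-0.4,-0.85,0],[-0.22,0.5,0.1],-1],[[-0.4,-0.8,0],[-0.22,0.5,0.1],-1],[[-0.36,-0.66,0],[-0.22,0.4,0.1],-1]]'
python3 -c "
from h import *
go([488,-186,62],20,n=10)"
```

```text
time: 29.03
tool_pos: [488.6, -187.5, 291.7]
tcp_rot: [-3.142, -0.003, 0.34]
contact_force: [0.0, 0.8, -1.3]
grip_width: 16.0
finger_force: 29.8
pos [ 488.6 -187.5  291.7] q [-0.51  0.3   1.44  0.    1.39  0.72] w 16.0 F [ 0.   0.8 -1.3]
 shift [-0.002  0.005 -0.766]  turn [-0.001  0.002  0.007]
```

```bash
python3 -m pendant '[[[0,0,-0.6],[0,0,0],-1],[[0,0,-0.8],[0,0,0],-1],[[0,0,-0.8],[0,0,0],-1],[[0,0,-0.8],[0,0,0],-1],[[0,0,-0.8],[0,0,0],-1],[[0,0,-0.8],[0,0,0],-1],[[0,0,-0.8],[0,0,0],-1],[[0,0,-0.8],[0,0,0],-1],[[0,0,-0.8],[0,0,0],-1],[[0,0,-0.7],[0,0,0],-1]]'
python3 -m pendant '[[[0,0,-0.09],[0,0,0],-1],[[0,0,-0.09],[0,0,0],-1],[[0,0,-0.09],[0,0,0],-1],[[0,0,-0.09],[0,0,0],-1],[[0,0,-0.09],[0,0,0],-1],[[0,0,0],[0,0,0],-1],[[0,0,0],[0,0,0],-0.5],[[0,0,0],[0,0,0],-0.2],[[0,0,0],[0,0,0],-0.1],[[0,0,0],[0,0,0],-0.1]]'
python3 -m pendant '[[[0,0,0.8],[0,0,0],-0.1],[[0,0,0.8],[0,0,0],-0.1],[[0,0,0.8],[0,0,0],-0.1],[[0,0,0.6],[0,0,0],-0.1],[[-0.03,-0.71,0],[0,0,-0.62],-0.1],[[-0.03,-0.71,0],[0,0,-0.62],-0.1],[[-0.03,-0.71,0],[0,0,-0.62],-0.1],[[-0.03,-0.71,0],[0,0,-0.62],-0.1],[[-0.03,-0.71,0],[0,0,-0.62],-0.1],[[-0.03,-0.71,0],[0,0,-0.62],-0.1]]'
python3 -c "
from h import *
go([482.5,-313.8,48],-5.5)
a=bot.capture('top')[90:270,80:345];b=bot.capture('side')[130:250,210:340]
cv2.imwrite('pics/t9.png',np.hstack([cv2.resize(x,s,interpolation=cv2.INTER_CUBIC) for x,s in ((a,(450,306)),(b,(332,306)))]))"
```

```text
time: 29.87
tool_pos: [489.0, -185.6, 59.3]
tcp_rot: [-3.141, -0.006, 0.34]
contact_force: [0.5, 1.1, -1.1]
grip_width: 15.6
finger_force: 29.8
time: 30.7
tool_pos: [489.5, -186.2, 47.1]
tcp_rot: [-3.141, -0.005, 0.341]
contact_force: [-0.5, -0.0, 0.8]
grip_width: 37.6
finger_force: 0.0
time: 31.53
tool_pos: [483.7, -314.9, 136.9]
tcp_rot: [-3.14, -0.005, -0.11]
contact_force: [0.4, 0.1, -0.0]
grip_width: 41.1
finger_force: 0.0
pos [ 483.7 -314.9  136.9] q [-0.71  0.54  1.53  0.    1.08  0.97] w 41.1 F [ 0.4  0.1 -0. ]
 shift [-0.041  0.036 -2.964]  turn [-0.007  0.044  0.113]
```

View pics/t9.png

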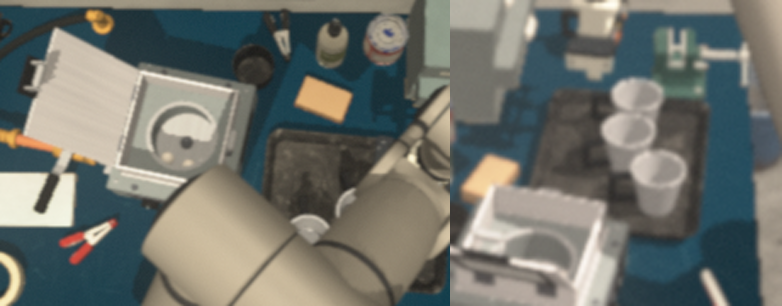

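The picture shows two balls in the jar at about (165,157) and (193,163), and all three cups standing. I'll check R numerically in the side view in case it was nudged.

```bash
python3 -c "
from h import *
s=np.array([332/130,306/120])
for P in ([408.9,-306.7,81],[419,-211,81],[371,-117,81],[483,-314,128]): print((px('side',P)-[210,130])*s+[450,0])"
```

```text
[638.72923077  94.605     ]
[631.32307692 130.05      ]
[659.92615385 169.065     ]
[596.08  68.34]
```

```bash
python3 -m pendant '[[[-0.04,0.04,-0.4],[0,0.04,0.11],-0.1],[[0,0,-0.5],[0,0,0],-0.1],[[0,0,-0.5],[0,0,0],-0.1],[[0,0,-0.5],[0,0,0],-0.1],[[0,0,-0.5],[0,0,0],-0.1],[[0,0,-0.4],[0,0,0],-0.1],[[0,0,-0.15],[0,0,0],-0.1],[[0,0,0],[0,0,0],-0.5],[[0,0,0],[0,0,0],-1],[[0,0,0],[0,0,0],-1]]'
python3 -m pendant '[[[0,0,0],[0,0,0],-1],[[0,0,0],[0,0,0],-1],[[0,0,0],[0,0,0],-1],[[0,0,0.4],[0,0,0],-1],[[0,0,0.8],[0,0,0],-1],[[0,0,0.85],[0,0,0],-1],[[0,0,0.85],[0,0,0],-1],[[0,0,0.85],[0,0,0],-1],[[0,0,0.85],[0,0,0],-1],[[0,0,0.85],[0,0,0],-1]]'
python3 -c "
from h import *
go([604,117,282],10)"
```

```text
time: 32.47
tool_pos: [483.1, -312.6, 48.9]
tcp_rot: [-3.141, -0.001, -0.092]
contact_force: [-0.3, 0.4, 0.6]
grip_width: 25.9
finger_force: 0.0
time: 33.3
tool_pos: [482.4, -312.4, 212.9]
tcp_rot: [-3.14, 0.0, -0.093]
contact_force: [-0.1, -0.8, -2.4]
grip_width: 15.8
finger_force: 30.0
pos [ 482.4 -312.4  212.9] q [-0.71  0.46  1.43  0.    1.25  0.95] w 15.8 F [-0.1 -0.8 -2.4]
 shift [ 4.054 14.313  2.303]  turn [-1.200e-02 -1.000e-03  2.227e+00]
```

```bash
python3 -m pendant '[[[0,0.2,0.7],[0,0,0],-1],[[0.1,0.5,0.7],[0,0,0.1],-1],[[0.2,0.75,0.5],[0,0,0.1],-1],[[0.22,0.8,0.4],[0,0,0.1],-1],[[0.22,0.8,0.1],[0,0,0.1],-1],[[0.22,0.8,0],[0,0,0.1],-1],[[0.22,0.8,0],[0,0,0.1],-1],[[0.22,0.8,0],[0,0,0.1],-1],[[0.22,0.8,0],[0,0,0.1],-1],[[0.22,0.8,0],[0,0,0.1],-1]]'
python3 -m pendant '[[[0.25,0.8,0],[0,0,0.13],-1],[[0.25,0.8,0],[0,0,0.13],-1],[[0.25,0.8,0],[0,0,0.13],-1],[[0.25,0.8,0],[0,0,0.13],-1],[[0.25,0.8,0],[0,0,0.13],-1],[[0.25,0.8,0],[0,0,0.13],-1],[[0.25,0.8,0],[0,0,0.13],-1],[[0.25,0.8,0],[0,0,0.13],-1],[[0.25,0.56,0],[0,0,0.13],-1],[[0.16,0.3,0],[0,0,0.13],-1]]'
python3 -c "
from h import *
go([604,117,282],10)"
```

```text
time: 34.13
tool_pos: [537.8, -99.9, 283.7]
tcp_rot: [-3.14, 0.0, 0.016]
contact_force: [0.9, 0.0, -1.4]
grip_width: 15.9
finger_force: 30.0
time: 34.97
tool_pos: [610.3, 118.9, 283.3]
tcp_rot: [-3.14, 0.0, 0.174]
contact_force: [-0.4, -0.7, -1.9]
grip_width: 16.0
finger_force: 30.0
pos [610.3 118.9 283.3] q [0.07 0.5  1.16 0.   1.48 1.46] w 16.0 F [-0.4 -0.7 -1.9]
 shift [-0.209 -0.062 -0.044]  turn [-0.014 -0.005  0.003]
```

```bash
python3 -m pendant '[[[-0.2,-0.06,0],[0.08,-0.45,0],-1],[[0,0,0],[0.16,-0.93,0],-1],[[0,0,0],[0.16,-0.93,0],-1],[[0,0,0],[0.16,-0.93,0],-1],[[0,0,0],[0.16,-0.93,0],-1],[[0,0,0],[0.16,-0.93,0],-1],[[0,0,0],[0.16,-0.93,0],-1],[[0,0,0],[0.16,-0.93,0],-1],[[0,0,0],[0.08,-0.5,0],-1],[[0,0,0],[0,0,0],-1]]' >/dev/null
python3 -m pendant '[[[0,0,0],[0.06,-0.4,0],-1],[[0,0,0],[0.06,-0.4,0],-1],[[0,0,0],[0.06,-0.4,0],-1],[[0,0,0],[0.06,-0.4,0],-1],[[0,0,0],[0.06,-0.4,0],-1],[[0,0,0],[0.06,-0.4,0],-1],[[0,0,0],[0.06,-0.4,0],-1],[[0,0,0],[0.06,-0.4,0],-1],[[0,0,0],[0,0,0],-1],[[0,0,0],[0,0,0],-1]]'
python3 -c "
from h import *
go([604,117,280],10,80)"
```

```text
time: 36.63
tool_pos: [604.9, 104.5, 303.5]
tcp_rot: [-3.082, -1.078, 0.184]
contact_force: [0.3, -0.3, -1.0]
grip_width: 16.0
finger_force: 30.0
pos [604.9 104.5 303.5] q [-0.11  0.16  2.1   2.04  0.36 -0.64] w 16.0 F [ 0.3 -0.3 -1. ]
 shift [-0.03   0.417 -0.783]  turn [ 0.312 -2.639 -0.553]
```

```bash
python3 -m pendant '[[[0,0.04,-0.09],[0.04,-0.3,-0.07],-1],[[0,0.04,-0.09],[0.04,-0.3,-0.07],-1],[[0,0.04,-0.09],[0.04,-0.3,-0.07],-1],[[0,0.04,-0.09],[0.04,-0.3,-0.07],-1],[[0,0.04,-0.09],[0.04,-0.3,-0.07],-1],[[0,0.04,-0.09],[0.04,-0.3,-0.07],-1],[[0,0.04,-0.09],[0.04,-0.3,-0.07],-1],[[0,0.04,-0.09],[0.04,-0.3,-0.07],-1],[[0,0.04,-0.05],[0.04,-0.2,0],-1],[[0,0,0],[0,0,0],-1]]'
python3 -m pendant '[[[-0.05,-0.01,0],[0.04,-0.24,0],-1],[[-0.05,-0.01,0],[0.04,-0.24,0],-1],[[-0.05,-0.01,0],[0.04,-0.24,0],-1],[[-0.05,-0.01,0],[0.04,-0.24,0],-1],[[-0.05,-0.01,0],[0.04,-0.24,0],-1],[[-0.05,-0.01,0],[0.04,-0.24,0],-1],[[-0.05,-0.01,0],[0.04,-0.24,0],-1],[[-0.05,-0.01,0],[0.04,-0.24,0],-1],[[-0.05,-0.01,0],[0.04,-0.24,0],-1],[[-0.05,-0.01,0],[0.04,-0.24,0],-1]]'
python3 -m pendant '[[[-0.07,-0.01,0],[0.04,-0.24,0],-1],[[-0.07,-0.01,0],[0.04,-0.24,0],-1],[[-0.07,-0.01,0],[0.04,-0.24,0],-1],[[-0.07,-0.01,0],[0.04,-0.24,0],-1],[[-0.07,-0.01,0],[0.04,-0.24,0],-1],[[-0.07,-0.01,0],[0.04,-0.24,0],-1],[[0,0,0],[0,0,0],-1],[[0,0,0],[0,0,0],-1],[[0,0,0],[0,0,0],-1],[[0,0,0],[0,0,0],-1]]'
python3 -m pendant '[[[0.1,0.02,0.05],[-0.15,0.89,0],-1],[[0.1,0.02,0.05],[-0.15,0.89,0],-1],[[0.1,0.02,0.05],[-0.15,0.89,0],-1],[[0.1,0.02,0.05],[-0.15,0.89,0],-1],[[0.1,0.02,0.05],[-0.15,0.89,0],-1],[[0.1,0.02,0.05],[-0.15,0.89,0],-1],[[0.1,0.02,0.05],[-0.15,0.89,0],-1],[[0.1,0.02,0.05],[-0.15,0.89,0],-1],[[0.1,0.02,0.05],[-0.15,0.89,0],-1],[[0.1,0.02,0.05],[-0.15,0.89,0],-1]]'
python3 -m pendant '[[[0,-0.2,0],[-0.12,0.66,0],-1],[[0,-0.5,0],[-0.12,0.66,0],-1],[[0,-0.5,0],[-0.12,0.66,0],-1],[[0,-0.5,0],[-0.12,0.66,0],-1],[[0,-0.5,0],[-0.12,0.66,0],-1],[[0,-0.5,0],[-0.12,0.66,0],-1],[[0,-0.5,0],[-0.12,0.66,0],-1],[[0,-0.5,0],[-0.12,0.66,0],-1],[[0,-0.5,0],[-0.12,0.66,0],-1],[[0,-0.5,0],[-0.12,0.66,0],-1]]'
python3 -c "
from h import *
go([482.5,-313,280],-5.5)"
```

```text
time: 37.47
tool_pos: [605.1, 117.5, 279.8]
tcp_rot: [-3.078, -1.392, 0.118]
contact_force: [0.4, 0.2, -2.0]
grip_width: 15.9
finger_force: 30.0
time: 38.3
tool_pos: [590.6, 114.1, 282.0]
tcp_rot: [-0.08, -1.452, -2.878]
contact_force: [-0.1, -0.7, -1.8]
grip_width: 15.9
finger_force: 30.0
time: 39.13
tool_pos: [577.6, 110.7, 281.7]
tcp_rot: [-0.011, -1.28, -2.953]
contact_force: [1.0, -0.1, -1.0]
grip_width: 16.0
finger_force: 30.0
time: 39.97
tool_pos: [602.6, 122.4, 290.2]
tcp_rot: [-3.071, -1.075, 0.148]
contact_force: [0.5, 0.9, -1.8]
grip_width: 15.9
finger_force: 30.0
time: 40.8
tool_pos: [602.8, 56.9, 289.5]
tcp_rot: [-3.023, -0.637, 0.16]
contact_force: [0.5, 1.8, -1.4]
grip_width: 15.8
finger_force: 30.0
pos [602.8  56.9 289.5] q [-0.19  0.19  1.78  0.53  0.67  0.84] w 15.8 F [ 0.5  1.8 -1.4]
 shift [ -4.011 -12.329  -0.316]  turn [-1.13   5.286 -2.373]
```

```bash
python3 -m pendant '[[[-0.2,-0.6,0],[-0.11,0.5,-0.15],-1],[[-0.25,-0.8,0],[-0.11,0.5,-0.15],-1],[[-0.25,-0.8,0],[-0.11,0.5,-0.15],-1],[[-0.25,-0.8,0],[-0.11,0.5,-0.15],-1],[[-0.25,-0.8,0],[-0.11,0.5,-0.15],-1],[[-0.25,-0.8,0],[-0.11,0.5,-0.15],-1],[[-0.25,-0.8,0],[-0.11,0.5,-0.15],-1],[[-0.25,-0.8,0],[-0.11,0.5,-0.15],-1],[[-0.25,-0.8,0],[-0.11,0.5,-0.15],-1],[[-0.25,-0.8,0],[-0.11,0.5,-0.15],-1]]'
python3 -m pendant '[[[-0.27,-0.8,0],[0,0.25,-0.15],-1],[[-0.27,-0.8,0],[0,0,-0.15],-1],[[-0.27,-0.8,0],[0,0,-0.15],-1],[[-0.27,-0.8,0],[0,0,-0.15],-1],[[-0.27,-0.8,0],[0,0,-0.15],-1],[[-0.15,-0.5,0],[0,0,-0.1],-1],[[0,0,0],[0,0,0],-1],[[0,0,0],[0,0,0],-1],[[0,0,0],[0,0,0],-1],[[0,0,0],[0,0,0],-1]]'
python3 -c "
from h import *
go([482.5,-313,62],-5.5)
a=bot.capture('top')
cv2.imwrite('pics/t10.png',np.hstack([cv2.resize(x,(400,400),interpolation=cv2.INTER_CUBIC) for x in (a[125:215,150:240],a[145:265,220:340])]))"
```

```text
time: 41.63
tool_pos: [529.7, -177.3, 290.1]
tcp_rot: [-3.108, -0.031, 0.002]
contact_force: [-0.1, -0.2, -2.6]
grip_width: 15.7
finger_force: 30.0
time: 42.47
tool_pos: [485.9, -309.9, 289.5]
tcp_rot: [-3.106, -0.004, -0.097]
contact_force: [-0.8, 0.3, -1.0]
grip_width: 15.7
finger_force: 30.0
pos [ 485.9 -309.9  289.5] q [-0.72  0.42  1.28  0.03  1.46  0.95] w 15.7 F [-0.8  0.3 -1. ]
 shift [-0.114 -0.103 -7.583]  turn [-0.292  0.061  0.005]
```

View pics/t10.png

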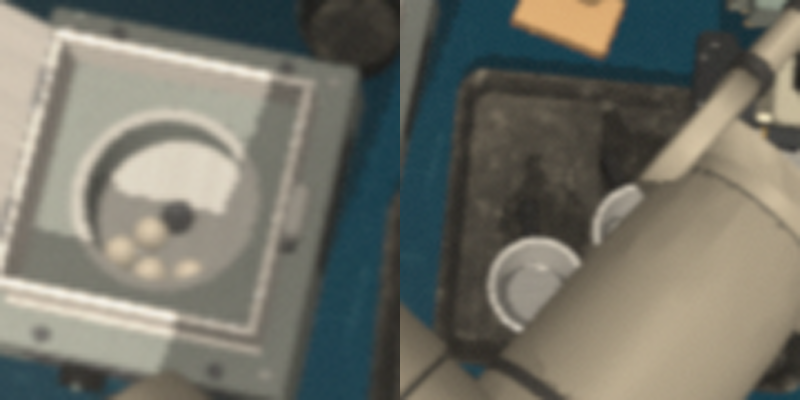

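The picture shows four balls in the jar, left of and below the hub, so all are in. I'll set R down, first checking M's rim edge in case it was knocked.

```bash
python3 -c "
from h import *
print('M left edge',ray('top',220+192*.3,145+228*.3,81),'L c',ray('top',220+138*.3,145+285*.3,81))"
python3 -m pendant '[[[-0.1,-0.1,-0.6],[-0.29,0.06,0],-1],[[0,0,-0.8],[0,0,0],-1],[[0,0,-0.8],[0,0,0],-1],[[0,0,-0.8],[0,0,0],-1],[[0,0,-0.8],[0,0,0],-1],[[0,0,-0.8],[0,0,0],-1],[[0,0,-0.5],[0,0,0],-1],[[0,0,0],[0,0,0],-1],[[0,0,0],[0,0,0],-1],[[0,0,0],[0,0,0],-1]]'
python3 -c "
from h import *
go([482.5,-313,48],-5.5)
b=bot.capture('side')[110:240,220:350]
cv2.imwrite('pics/t11.png',cv2.resize(b,(520,520),interpolation=cv2.INTER_CUBIC))
for P in ([419,-211,81],[371,-117,81]): print((px('side',P)-[220,110])*4)"
```

```text
M left edge [ 424.6 -166.1   81. ] L c [ 372.5 -117.8   81. ]
time: 43.35
tool_pos: [483.5, -314.0, 137.5]
tcp_rot: [3.141, -0.002, -0.097]
contact_force: [0.4, -0.1, -0.8]
grip_width: 15.8
finger_force: 30.0
pos [ 483.5 -314.   137.5] q [-0.71  0.53  1.53  0.    1.08  0.96] w 15.8 F [ 0.4 -0.1 -0.8]
 shift [-0.034  0.035 -2.985]  turn [0.008 0.014 0.008]
[244. 284.]
[288.8 345.2]
```

View pics/t11.png

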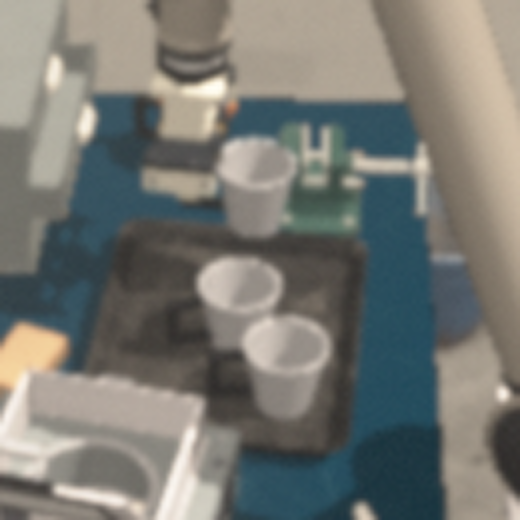

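The side view matches the predictions: M at about (240,287), L at about (287,347), and R still held in the air. I'll lower R, release it and rise.

```bash
python3 -m pendant '[[[0,0,-0.5],[0,0,0],-1],[[0,0,-0.6],[0,0,0],-1],[[0,0,-0.6],[0,0,0],-1],[[0,0,-0.5],[0,0,0],-1],[[0,0,-0.3],[0,0,0],-1],[[0,0,-0.15],[0,0,0],-1],[[0,0,-0.1],[0,0,0],-1],[[0,0,-0.1],[0,0,0],-1],[[0,0,-0.1],[0,0,0],-1],[[0,0,0],[0,0,0],-1]]'
python3 -m pendant '[[[0,0,0],[0,0,0],-0.5],[[0,0,0],[0,0,0],-0.2],[[0,0,0],[0,0,0],-0.1],[[0,0,0],[0,0,0],-0.1],[[0,0,0.7],[0,0,0],-0.1],[[0,0,0.7],[0,0,0],-0.1],[[0,0,0.7],[0,0,0],-0.1],[[0,0,0.8],[0,0,0],-0.1],[[0,0,0.8],[0,0,0],-0.1],[[0,0,0.8],[0,0,0],-0.1]]'
python3 -m pendant '[[[0,0.5,0.85],[0,0,0.6],-1],[[0,0.7,0.85],[0,0,0.6],-1],[[0,0.7,0.85],[0,0,0.6],-1],[[0,0.7,0.85],[0,0,0.6],-1],[[0,0.7,0.85],[0,0,0.6],-1],[[0,0.7,0.85],[0,0,0.6],-1],[[0,0.7,0.85],[0,0,0.6],-1],[[0,0.7,0.6],[0,0,0.6],-1],[[0,0.7,0],[0,0,0.6],-1],[[0,0.7,0],[0,0,0.6],-1]]'
python3 -c "
from h import *
go([600.8,361.5,385],78.3)"
```

```text
time: 44.23
tool_pos: [483.5, -314.6, 48.7]
tcp_rot: [3.141, -0.002, -0.097]
contact_force: [0.4, 0.3, 0.0]
grip_width: 16.1
finger_force: 30.0
time: 45.07
tool_pos: [482.5, -313.8, 183.8]
tcp_rot: [-3.141, 0.0, -0.098]
contact_force: [0.4, 0.2, 0.2]
grip_width: 41.3
finger_force: 0.0
time: 45.9
tool_pos: [482.8, -109.0, 380.6]
tcp_rot: [3.139, -0.002, 0.626]
contact_force: [0.3, -0.1, 0.7]
grip_width: 0.0
finger_force: 0.0
pos [ 482.8 -109.   380.6] q [-0.38  0.21  1.33  0.    1.6   0.57] w 0.0 F [ 0.3 -0.1  0.7]
 shift [ 3.934 15.684  0.145]  turn [-1.000e-03  2.200e-02  6.172e+00]
```

```bash
python3 -m pendant '[[[0,0.8,0],[0,0,0.3],-1],[[0,0.8,0],[0,0,0.3],-1],[[0,0.8,0],[0,0,0.3],-1],[[0,0.8,0],[0,0,0.3],-1],[[0,0.8,0],[0,0,0.3],-1],[[0,0.8,0],[0,0,0.3],-1],[[0,0.8,0],[0,0,0.3],-1],[[0,0.8,0],[0,0,0.3],-1],[[0,0.8,0],[0,0,0.3],-1],[[0,0.8,0],[0,0,0.3],-1]]' >/dev/null
python3 -m pendant '[[[0.4,0.8,0],[0,0,0.3],-1],[[0.4,0.8,0],[0,0,0.3],-1],[[0.4,0.8,0],[0,0,0.3],-1],[[0.4,0.8,0],[0,0,0.3],-1],[[0.4,0.8,0],[0,0,0.3],-1],[[0.4,0.8,0],[0,0,0.3],-1],[[0.4,0.8,0],[0,0,0.3],-1],[[0.4,0.8,0],[0,0,0.3],-1],[[0.4,0.8,0],[0,0,0.3],-1],[[0.3,0.5,0],[0,0,0.3],-1]]'
python3 -c "
from h import *
go([600.8,361.5,318],78.3)
cv2.imwrite('pics/t12.png',bot.capture('top'));cv2.imwrite('pics/s12.png',bot.capture('side'))"
```

```text
time: 47.57
tool_pos: [599.8, 363.3, 378.2]
tcp_rot: [-3.14, 0.0, 1.346]
contact_force: [0.4, 0.2, 0.2]
grip_width: 0.4
finger_force: 0.0
pos [599.8 363.3 378.2] q [0.44 0.69 0.59 0.   1.86 0.66] w 0.4 F [0.4 0.2 0.2]
 shift [ 0.033 -0.059 -2.008]  turn [-0.001 -0.012  0.175]
```

```bash
python3 -m pendant '[[[0,0,-0.5],[0,0,0.17],-1],[[0,0,-0.5],[0,0,0],-1],[[0,0,-0.5],[0,0,0],-1],[[0,0,-0.5],[0,0,0],-1],[[-0.09,-0.4,0],[0,0,0],-1],[[-0.09,-0.4,0],[0,0,0],-1],[[-0.09,-0.4,0],[0,0,0],-1],[[-0.09,-0.4,0],[0,0,0],-1],[[-0.09,-0.4,0],[0,0,0],-1],[[-0.09,-0.4,0],[0,0,0],-1]]'
python3 -m pendant '[[[-0.09,-0.4,0],[0,0,0],-1],[[-0.09,-0.4,0],[0,0,0],-1],[[-0.09,-0.4,0],[0,0,0],-1],[[-0.09,-0.4,0],[0,0,0],-1],[[-0.09,-0.4,0],[0,0,0],-1],[[-0.09,-0.4,0],[0,0,0],-1],[[-0.09,-0.4,0],[0,0,0],-1],[[0,0,0],[0,0,0],-1],[[0,0,0],[0,0,0],-1],[[0,0,0],[0,0,0],-1]]'
python3 -c "
from h import *
go([559.3,161.3,322],78.3)
cv2.imwrite('pics/t13.png',bot.capture('top'));cv2.imwrite('pics/s13.png',bot.capture('side'))
d=np.abs(cv2.imread('pics/s13.png').astype(int)-cv2.imread('pics/s12.png')).sum(2)
# is the old lid tab place changed?
for ym,z in ((205,319),(188,294),(140,226),(87.5,356),(87.5,340)): print((ym,z),px('side',[548+.203*ym,107+.979*ym,z]))"
```

```text
time: 48.5
tool_pos: [583.1, 288.6, 320.5]
tcp_rot: [3.14, -0.002, 1.362]
contact_force: [1.1, 2.8, 2.3]
grip_width: 0.3
finger_force: 1.5
time: 49.33
tool_pos: [564.5, 205.0, 319.0]
tcp_rot: [-3.141, 0.0, 1.362]
contact_force: [-0.5, -0.4, -0.2]
grip_width: 0.6
finger_force: 0.0
pos [564.5 205.  319. ] q [0.22 0.45 1.16 0.   1.54 0.43] w 0.6 F [-0.5 -0.4 -0.2]
 shift [-0.174 -1.457  0.1  ]  turn [ 0.001 -0.008  0.035]
(205, 319) [224.1 226.4]
(188, 294) [226.1 228.3]
(140, 226) [231.4 232.8]
(87.5, 356) [234.9 193.6]
(87.5, 340) [235.1 197.3]
```

```bash
python3 -c "
from h import *
A=cv2.imread('pics/t12.png');B=cv2.imread('pics/t13.png');O=cv2.imread('pics/top0.png')
for xm in (80,40,0,-40,-80):
  for r in (100,160):
    ym=87.5+r*.574;z=151+r*.819
    u,v=px('top',[548+.979*xm+.203*ym,107-.203*xm+.979*ym,z]).astype(int)
    print(xm,r,(u,v),O[v,u],A[v,u],B[v,u])"
```

```text
80 100 (np.int64(136), np.int64(120)) [201 219 228] [146 159 170] [87 78 46]
80 160 (np.int64(119), np.int64(111)) [198 216 225] [143 156 166] [ 91 102 110]
40 100 (np.int64(132), np.int64(134)) [203 221 230] [190 208 220] [103 121 127]
40 160 (np.int64(115), np.int64(125)) [199 217 226] [200 217 226] [101 119 129]
0 100 (np.int64(128), np.int64(148)) [200 218 227] [146 160 169] [ 85 100 108]
0 160 (np.int64(110), np.int64(140)) [200 218 226] [200 219 227] [73 87 90]
-40 100 (np.int64(124), np.int64(162)) [202 220 228] [148 161 171] [176 208 223]
-40 160 (np.int64(106), np.int64(154)) [205 222 230] [150 164 174] [88 80 52]
-80 100 (np.int64(120), np.int64(176)) [208 225 233] [152 168 177] [ 89 104 112]
-80 160 (np.int64(101), np.int64(169)) [207 223 232] [151 165 176] [169 200 217]
```

Bench colour shows where the lid was, so it has moved up with the finger. I'll keep following the arc.

```bash
python3 -m pendant '[[[-0.07,-0.47,0.03],[0,0,0],-1],[[-0.07,-0.47,0.03],[0,0,0],-1],[[-0.07,-0.47,0.03],[0,0,0],-1],[[-0.1,-0.47,-0.08],[0,0,0],-1],[[-0.1,-0.47,-0.08],[0,0,0],-1],[[-0.1,-0.47,-0.08],[0,0,0],-1],[[-0.09,-0.46,-0.22],[0,0,0],-1],[[-0.09,-0.46,-0.22],[0,0,0],-1],[[-0.09,-0.46,-0.22],[0,0,0],-1],[[0,0,0],[0,0,0],-1]]'
python3 -m pendant '[[[-0.08,-0.41,-0.36],[0,0,0],-1],[[-0.08,-0.41,-0.36],[0,0,0],-1],[[-0.08,-0.41,-0.36],[0,0,0],-1],[[-0.04,-0.2,-0.37],[0,0,0],-1],[[-0.04,-0.2,-0.37],[0,0,0],-1],[[-0.04,-0.2,-0.37],[0,0,0],-1],[[-0.04,-0.2,-0.37],[0,0,0],-1],[[0,0,0],[0,0,0],-1],[[0,0,0],[0,0,0],-1],[[0,0,0],[0,0,0],-1]]'
python3 -c "
from h import *
go([527.8,9.6,185],78.3)
cv2.imwrite('pics/s14.png',cv2.resize(np.hstack([bot.capture('side')[150:290,180:320],bot.capture('top')[90:230,100:240]]),(800,400),interpolation=cv2.INTER_CUBIC))"
```

```text
time: 50.27
tool_pos: [540.1, 76.0, 293.8]
tcp_rot: [-3.139, 0.002, 1.36]
contact_force: [0.7, -0.3, 0.0]
grip_width: 0.7
finger_force: 0.0
time: 51.1
tool_pos: [529.6, 18.3, 218.9]
tcp_rot: [3.141, -0.0, 1.363]
contact_force: [0.6, 0.1, -0.1]
grip_width: 0.5
finger_force: 0.0
pos [529.6  18.3 218.9] q [-0.11  0.37  1.55 -0.    1.22  0.1 ] w 0.5 F [ 0.6  0.1 -0.1]
 shift [-0.06  -0.289 -1.131]  turn [0.001 0.006 0.033]
```

View pics/s14.png

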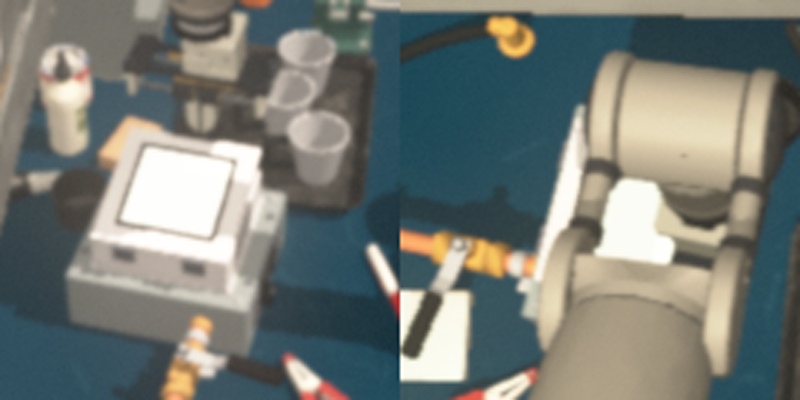

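The last picture shows the lid folded over and lying nearly flat on the guard, with all three cups upright. I press the tab down.

```bash
python3 -m pendant '[[[-0.03,-0.15,-0.25],[0,0,0],-1],[[-0.03,-0.15,-0.25],[0,0,0],-1],[[0,0,-0.25],[0,0,0],-1],[[0,0,-0.2],[0,0,0],-1],[[0,0,-0.1],[0,0,0],-1],[[0,0,-0.1],[0,0,0],-1],[[0,0,-0.05],[0,0,0],-1],[[0,0,0],[0,0,0],-1],[[0,0,0],[0,0,0],-1],[[0,0,0],[0,0,0],-1]]'
```

```text
time: 52.03
tool_pos: [527.4, 9.4, 182.1]
tcp_rot: [-3.141, -0.0, 1.363]
contact_force: [0.3, 0.4, -0.1]
grip_width: 0.7
finger_force: 0.0
```

```bash
python3 -m pendant '[[[0,0,-0.06],[0,0,0],-1],[[0,0,-0.06],[0,0,0],-1],[[0,0,-0.06],[0,0,0],-1],[[0,0,-0.06],[0,0,0],-1],[[0,0,0],[0,0,0],-1],[[0,0,0],[0,0,0],-1],[[0,0,0],[0,0,0],-1],[[0,0,0],[0,0,0],-1],[[0,0,0],[0,0,0],-1],[[0,0,0],[0,0,0],-1]]'
python3 -m pendant '[[[0,0,-0.06],[0,0,0],-1],[[0,0,-0.06],[0,0,0],-1],[[0,0,0],[0,0,0],-1],[[0,0,0],[0,0,0],-1],[[0,0,0],[0,0,0],-1],[[0,0,0],[0,0,0],-1],[[0,0,0],[0,0,0],-1],[[0,0,0],[0,0,0],-1],[[0,0,0],[0,0,0],-1],[[0,0,0],[0,0,0],-1]]'
```

```text
time: 52.87
tool_pos: [527.4, 9.2, 174.9]
tcp_rot: [-3.141, 0.0, 1.363]
contact_force: [0.4, -0.0, 0.4]
grip_width: 0.1
finger_force: 0.0
time: 53.7
tool_pos: [527.7, 9.2, 173.8]
tcp_rot: [3.139, 0.0, 1.363]
contact_force: [-5.8, 0.7, 18.1]
grip_width: 0.3
finger_force: 9.1
```

```bash
python3 -m pendant '[[[0,0,-0.04],[0,0,0],-1],[[0,0,0],[0,0,0],-1],[[0,0,0],[0,0,0],-1],[[0,0,0],[0,0,0],-1],[[0,0,0],[0,0,0],-1],[[0,0,0],[0,0,0],-1],[[0,0,0],[0,0,0],-1],[[0,0,0],[0,0,0],-1],[[0,0,0],[0,0,0],-1],[[0,0,0],[0,0,0],-1]]'
```

```text
time: 54.53
tool_pos: [527.8, 9.1, 173.6]
tcp_rot: [3.138, 0.0, 1.363]
contact_force: [-8.3, 0.1, 25.8]
grip_width: 0.3
finger_force: 12.7
```

```bash
python3 -m pendant '[[[0,0,0.3],[0,0,0],-1],[[0,0,0.5],[0,0,0],-1],[[0,0,0.6],[0,0,0],-1],[[-0.3,-0.3,0.6],[0,0,0],-1],[[-0.3,-0.5,0.6],[0,0,0],-1],[[-0.3,-0.5,0.6],[0,0,0],-1],[[-0.3,-0.5,0.4],[0,0,0],-1],[[-0.3,-0.5,0],[0,0,0],-1],[[0,0,0],[0,0,0],-1],[[0,0,0],[0,0,0],-1]]'
cat >> h.py <<'E'
def lever():
    im=bot.capture("top"); g=im.max(2); m=np.zeros_like(g)
    u0,v0=np.array(px("top",[455,335,107])).astype(int)
    w=g[v0-30:v0+30,u0-35:u0+25]; mask=(w<75).astype(np.uint8)
    n,l,s,c=cv2.connectedComponentsWithStats(mask); best=[(i,s[i,4],c[i].round(1)) for i in range(1,n) if s[i,4]>25]
    for i,ar,ce in best:
        ys,xs=np.nonzero(l==i); P=np.array([ray("top",x+u0-35,y+v0-30,107)[:2] for x,y in zip(xs,ys)])
        mu=P.mean(0); e,V=np.linalg.eigh(np.cov((P-mu).T)); d=V[:,1]*np.sign(V[1,1]); print("area",ar,"px",ce+[u0-35,v0-30],"xy",mu.round(1),"len,wid",(np.sqrt(12*e[::-1])).round(),"ang",np.degrees(np.arctan2(d[1],d[0])).round(1))
E
python3 -c "
from h import *
go([527.8,9.6,185],78.3)
lever()
cv2.imwrite('pics/s15.png',bot.capture('side'))
im=cv2.imread('pics/s15.png')
m=(im.min(2)>215).astype(np.uint8); n,l,s,c=cv2.connectedComponentsWithStats(m)
for i in range(1,n):
  if s[i,4]>600: 
    cn=cv2.findContours((l==i).astype(np.uint8),0,2)[0][0]; print(s[i],cv2.approxPolyDP(cn,8,True)[:,0].tolist())
for ph in (0,.09):
  print(ph,[px('side',[548+.979*x+.203*y,107-.203*x+.979*y,z]).tolist() for x,y,z in [(sx*87.5,87.5-r*np.cos(ph),153.5+r*np.sin(ph)) for sx,r in ((1,0),(1,175),(-1,175),(-1,0))]])"
```

```text
time: 55.37
tool_pos: [482.2, -60.1, 278.1]
tcp_rot: [-3.141, -0.0, 1.361]
contact_force: [0.1, -0.1, -0.2]
grip_width: 0.3
finger_force: 0.0
pos [482.2 -60.1 278.1] q [-0.28  0.24  1.57  0.    1.33 -0.07] w 0.3 F [ 0.1 -0.1 -0.2]
 shift [ 1.519  2.324 -3.105]  turn [-0.002 -0.001  0.045]
area 49 px [126.3 170.3] xy [544.6 289.8] len,wid [44. 11.] ang 83.3
area 89 px [107.3 203. ] xy [444.7 338.2] len,wid [63. 12.] ang 161.8
[223 205  48  28 816] [[270, 209], [232, 207], [223, 226], [253, 232], [254, 210]]
[ 350  210   81   59 1710] [[416, 211], [412, 249], [390, 257], [354, 243], [350, 263], [430, 268]]
[ 248  292   34   92 2406] [[256, 292], [248, 383], [269, 383], [255, 373], [270, 368], [279, 380], [281, 294]]
[137 297  45  44 806] [[153, 297], [137, 323], [162, 340], [158, 318], [171, 333], [181, 322], [160, 317]]
0 [[213.1, 232.1], [228.3, 200.3], [272.9, 208.6], [260.7, 241.7]]
0.09 [[213.1, 232.1], [228.1, 197.4], [272.9, 205.7], [260.7, 241.7]]
```

```bash
python3 -c "
from h import *
a=cv2.resize(cv2.imread('pics/s14.png',0)[:,:400],(140,140),interpolation=cv2.INTER_AREA)
b=cv2.imread('pics/s15.png',0)[150:290,180:320]
c=cv2.imread('pics/side0.png',0)[150:290,180:320]
for u in (236,262):
  print(u,'v from 188');[print(n,x[38:68,u-180].tolist()) for n,x in (('pre',a),('post',b),('start',c))]
for v in (215,222):
  print('row',v);[print(n,x[v-150,25:100].tolist()) for n,x in (('pre',a),('post',b))]"
```

```text
236 v from 188
pre [90, 90, 92, 91, 95, 115, 143, 172, 203, 218, 220, 213, 190, 179, 221, 249, 253, 253, 253, 253, 253, 253, 253, 253, 253, 253, 253, 253, 253, 253]
post [86, 87, 86, 88, 93, 113, 141, 153, 148, 138, 128, 117, 111, 124, 164, 196, 205, 187, 167, 212, 247, 252, 253, 253, 253, 253, 253, 253, 253, 253]
start [58, 60, 60, 60, 62, 79, 107, 131, 137, 131, 118, 107, 95, 91, 117, 161, 180, 174, 167, 166, 168, 167, 168, 166, 163, 162, 163, 177, 190, 195]
262 v from 188
pre [71, 71, 70, 71, 71, 71, 74, 75, 79, 81, 91, 135, 211, 248, 254, 254, 251, 233, 204, 204, 223, 235, 241, 244, 242, 230, 220, 219, 220, 220]
post [66, 63, 64, 65, 67, 67, 67, 71, 73, 78, 81, 86, 96, 101, 105, 109, 108, 128, 199, 247, 252, 252, 242, 210, 200, 209, 202, 191, 188, 195]
start [59, 56, 57, 56, 58, 61, 66, 67, 63, 56, 56, 68, 74, 74, 70, 69, 62, 59, 84, 165, 223, 211, 177, 171, 168, 170, 171, 169, 169, 168]
row 215
pre [69, 69, 69, 70, 72, 72, 73, 72, 73, 74, 79, 99, 141, 189, 216, 222, 223, 221, 205, 177, 186, 232, 251, 253, 253, 253, 253, 253, 253, 253, 253, 253, 253, 253, 253, 253, 253, 253, 253,
[... 591 characters left out ...]
37, 183, 213, 225, 225, 223, 220, 199, 176, 210, 245, 253, 253, 253, 253, 253, 253, 253, 253, 253, 253, 253, 253, 253, 253, 253, 253, 253, 253, 253, 253, 253, 253, 253, 253, 253, 253, 253, 253, 253, 253, 251, 230, 175, 168, 202, 218, 222, 220, 221, 214, 197, 181, 183, 209, 231, 238, 227, 212, 205, 206, 207, 205, 199, 179, 144]
post [76, 76, 76, 76, 76, 74, 73, 78, 95, 123, 150, 176, 199, 210, 213, 212, 208, 187, 166, 207, 245, 252, 253, 253, 253, 253, 253, 253, 253, 253, 253, 253, 253, 253, 253, 253, 253, 253, 253, 253, 253, 253, 253, 253, 253, 253, 253, 253, 253, 253, 252, 250, 231, 175, 160, 194, 209, 213, 212, 209, 198, 171, 152, 179, 225, 239, 228, 211, 206, 207, 207, 206, 201, 181, 144]
```

Numerically, the lid's free edge now coincides with the guard-rim line to within 0.7 px (≈3.5 mm, the plate thickness). Before pressing it was about 6.5 px higher, so the lid is shut. On to the valve, starting with its stem.

```bash
python3 -c "
from h import *
im=bot.capture('top');cv2.imwrite('pics/t15.png',im)
st=ray('top',121.3,175,105);sl=ray('top',107.3,203,107);print('stem',st,'sleeve',sl,'d',np.hypot(*(sl-st)[:2]),np.degrees(np.arctan2(*(sl-st)[1::-1])))
print(im[168:222,96:132].max(2)[::2].tolist())" | tr -d ' ' | sed 's/\],/],\n/g'
```

```text
stem[530.3304.2105.]sleeve[444.8338.2107.]d92.01222744831249158.31422260592873
[[80,78,80,84,88,88,89,90,87,88,86,86,85,84,85,78,75,71,72,72,70,70,67,69,66,67,68,67,69,68,68,68,70,70,70,69],
[203,191,179,162,141,123,109,96,84,85,86,89,89,90,89,89,89,89,87,88,85,81,80,79,73,68,68,69,68,68,68,68,70,69,69,71],
[248,247,246,244,241,237,233,227,221,210,198,188,168,151,137,147,192,213,201,186,163,144,129,120,112,106,102,100,93,82,73,72,69,70,69,70],
[247,248,249,249,250,250,250,250,249,249,248,247,245,243,240,238,241,242,235,222,196,170,173,200,206,180,159,178,188,173,176,197,207,187,142,103],
[152,174,198,215,223,228,235,241,244,246,248,248,250,250,248,245,242,243,242,234,212,186,186,199,195,170,149,174,198,189,195,232,244,240,228,224],
[89,91,89,89,90,92,95,112,127,137,155,177,201,219,223,227,234,239,242,240,230,227,228,220,210,214,209,190,179,180,216,241,244,237,233,239],
[90,91,91,90,90,90,91,91,92,94,91,91,91,88,102,156,200,224,233,235,235,235,235,235,234,225,193,180,213,233,244,246,240,228,229,239],
[90,89,91,90,89,91,90,91,92,90,92,93,92,92,88,90,105,139,179,219,232,235,234,235,230,
[... 1870 characters left out ...]
,90,92,92,92],
[248,247,243,209,124,76,73,71,71,71,85,146,222,246,249,249,249,249,249,250,250,250,250,250,250,248,226,150,99,91,92,92,93,93,91,93],
[247,247,245,239,213,163,124,92,80,92,148,222,245,249,249,249,249,249,249,250,250,250,250,250,250,247,223,141,96,92,92,92,93,93,93,93],
[247,247,246,247,247,245,242,239,238,240,245,248,250,250,250,250,250,250,250,250,250,250,250,250,250,246,222,141,96,93,95,94,94,94,95,95],
[247,247,248,248,248,248,248,248,248,249,249,249,250,250,250,249,249,250,250,251,251,251,251,251,250,244,217,137,97,94,92,94,94,93,94,95],
[248,248,249,249,249,249,249,249,249,250,249,249,249,250,249,249,249,250,250,250,250,251,251,251,249,238,196,128,95,91,91,92,93,92,92,93]]
```

```bash
python3 -m pendant '[[[-0.1,0.6,0],[0,0,-0.35],-1],[[-0.1,0.8,0],[0,0,-0.35],-1],[[-0.1,0.8,0],[0,0,-0.35],-1],[[-0.1,0.8,0],[0,0,-0.35],-1],[[-0.1,0.8,0],[0,0,-0.35],-1],[[-0.1,0.8,0],[0,0,-0.35],-1],[[-0.1,0.8,0],[0,0,-0.35],-1],[[-0.1,0.8,0],[0,0,-0.35],-1],[[-0.1,0.8,0],[0,0,-0.35],-1],[[-0.1,0.8,0],[0,0,-0.35],-1]]' >/dev/null
python3 -m pendant '[[[-0.15,0.8,0],[0,0,-0.3],-1],[[-0.15,0.8,0],[0,0,-0.3],-1],[[-0.15,0.8,0],[0,0,-0.3],-1],[[-0.15,0.8,0],[0,0,-0.3],-1],[[-0.1,0.6,0],[0,0,-0.3],-1],[[-0.1,0.3,0],[0,0,-0.3],-1],[[0,0,0],[0,0,-0.3],-1],[[0,0,0],[0,0,-0.3],-1],[[0,0,0],[0,0,-0.3],-1],[[0,0,0],[0,0,-0.3],-1]]'
python3 -c "
from h import *
go([427.5,296.6,110],33.3)"
```

```text
time: 57.18
tool_pos: [427.9, 298.2, 277.4]
tcp_rot: [-3.141, 0.001, 0.583]
contact_force: [-0.4, -0.5, 0.2]
grip_width: 0.7
finger_force: 0.0
pos [427.9 298.2 277.4] q [0.46 0.31 1.47 0.   1.36 1.45] w 0.7 F [-0.4 -0.5  0.2]
 shift [-0.013 -0.054 -5.58 ]  turn [ 0.    -0.012 -0.012]
```

```bash
python3 -m pendant '[[[0,-0.05,-0.6],[0,0,0],-1],[[0,0,-0.7],[0,0,0],-1],[[0,0,-0.7],[0,0,0],-1],[[0,0,-0.7],[0,0,0],-1],[[0,0,-0.7],[0,0,0],-1],[[0,0,-0.7],[0,0,0],-1],[[0,0,-0.7],[0,0,0],-1],[[0,0,-0.5],[0,0,0],-1],[[0,0,-0.28],[0,0,0],-1],[[0,0,0],[0,0,0],-1]]'
python3 -m pendant '[[[0.11,0.23,0],[0,0,0],-1],[[0.11,0.23,0],[0,0,0],-1],[[0.11,0.23,0],[0,0,0],-1],[[0.11,0.23,0],[0,0,0],-1],[[0.11,0.23,0],[0,0,0],-1],[[0.11,0.23,0],[0,0,0],-1],[[0.11,0.23,0],[0,0,0],-1],[[0.11,0.23,0],[0,0,0],-1],[[0.11,0.23,0],[0,0,0],-1],[[0.06,0.14,0],[0,0,0],-1]]'
python3 -m pendant '[[[0,0,0],[0,0,0],-1],[[-0.15,-0.4,0],[0,0,0],-1],[[-0.3,-0.7,0],[0,0,0],-1],[[-0.3,-0.6,0.3],[0,0,0],-1],[[-0.3,-0.8,0.8],[0,0,0],-1],[[-0.3,-0.8,0.8],[0,0,0],-1],[[0,-0.8,0.8],[0,0,0],-1],[[0,-0.8,0.8],[0,0,0],-1],[[0,-0.8,0.8],[0,0,0],-1],[[0,-0.8,0],[0,0,0],-1]]'
python3 -c "
from h import *
im=bot.capture('top');cv2.imwrite('pics/t16.png',im)
print(im[164:212,84:122].max(2)[::2].tolist())" | tr -d ' ' | sed 's/\],/],\n/g'
```

```text
time: 58.02
tool_pos: [427.1, 295.8, 108.6]
tcp_rot: [-3.141, 0.004, 0.584]
contact_force: [-0.3, 0.4, 0.5]
grip_width: 0.3
finger_force: 0.0
time: 58.85
tool_pos: [460.4, 362.9, 110.6]
tcp_rot: [-3.141, -0.0, 0.583]
contact_force: [0.3, -1.2, -0.2]
grip_width: 0.2
finger_force: 0.7
time: 59.68
tool_pos: [421.4, 166.6, 244.4]
tcp_rot: [3.139, -0.009, 0.583]
contact_force: [1.1, -0.0, -0.6]
grip_width: 0.0
finger_force: 0.0
[[93,92,92,90,86,81,81,78,74,73,74,73,74,74,77,83,86,90,98,104,113,120,123,128,132,134,140,143,145,146,149,150,154,154,156,158,161,162],
[122,125,123,119,114,110,109,106,109,114,121,124,128,132,136,141,143,145,146,148,151,153,154,157,159,161,162,163,165,166,168,170,172,174,174,176,177,180],
[149,141,137,124,115,118,128,140,147,151,153,156,157,159,159,162,164,167,167,169,169,173,173,175,176,178,178,180,181,183,185,184,185,189,189,189,190,191],
[161,152,135,123,123,136,153,165,169,171,172,173,174,176,177,179,181,181,183,182,184,185,187,190,189,190,191,192,193,195,196,197,198,198,199,201,202,202],
[171,155,135,125,134,156,173,180,182,185,185,186,187,188,190,191,193,19
[... 2288 characters left out ...]
41,144,169,189,199,203,202,201,199,198,198,196,198,196,195,193,194,193,192,191,189,189,187,187,185,186,184,182,179,180],
[237,219,210,205,206,201,193,177,157,141,142,163,182,189,191,192,192,190,188,188,186,185,185,184,183,181,180,178,178,176,174,173,171,170,170,167,166,164],
[249,239,213,180,158,148,144,138,125,114,109,115,127,145,164,174,177,176,176,176,175,172,171,170,169,167,165,163,160,157,152,148,145,143,141,142,141,140],
[246,221,155,108,93,92,89,88,85,82,78,75,80,91,103,114,125,139,149,153,149,146,140,134,125,118,113,107,102,98,95,91,85,82,94,122,151,161],
[222,137,95,93,94,94,93,90,88,82,79,74,72,75,85,97,111,157,219,236,217,153,102,93,104,114,108,92,86,85,86,83,79,74,75,99,145,188]]
```

The arm hides the lever from the top camera, so I move it further aside and measure again.

```bash
python3 -m pendant '[[[0,-0.8,0.3],[0,0,0],-1],[[0,-0.8,0.3],[0,0,0],-1],[[0,-0.8,0],[0,0,0],-1],[[0,-0.8,0],[0,0,0],-1],[[0,-0.8,0],[0,0,0],-1],[[0,-0.8,0],[0,0,0],-1],[[0,-0.8,0],[0,0,0],-1],[[0,-0.8,0],[0,0,0],-1],[[0,-0.8,0],[0,0,0],-1],[[0,-0.8,0],[0,0,0],-1]]'
python3 -c "
from h import *
im=bot.capture('top');cv2.imwrite('pics/t17.png',im)
print(px('top',[480,381,107]),px('top',[532,302,105]))
print(im[170:212,82:126].max(2)[::2].tolist())" | tr -d ' ' | sed 's/\],/],\n/g'
```

```text
time: 60.57
tool_pos: [419.3, -74.0, 257.6]
tcp_rot: [-3.141, -0.001, 0.583]
contact_force: [0.7, -0.4, 0.3]
grip_width: 0.8
finger_force: 0.0
[93.8191.][122.1174.5]
[[235,235,243,245,246,243,228,216,230,236,234,229,223,213,201,191,179,162,140,122,108,93,84,86,84,83,77,71,67,67,67,71,80,88,81,70,66,69,70,69,69,69,68,68],
[211,216,234,244,247,243,226,229,247,249,249,249,249,249,248,247,245,243,240,236,232,226,220,210,198,185,165,150,136,146,191,213,201,182,161,142,129,122,115,108,104,97,90,80],
[94,104,143,200,229,228,204,193,218,226,232,239,242,245,246,248,248,249,250,250,250,250,249,249,247,243,236,233,234,236,239,237,227,203,182,169,175,200,202,179,153,160,169,168],
[89,88,89,100,140,167,161,124,101,88,91,110,124,134,151,173,196,215,223,229,233,236,236,223,200,184,177,179,192,194,192,191,198,221,228,220,200,197,193,166,153,191,202,176],
[89,88,86,88,89,88,87,87,87,90,90,92,90,89,89,89,89,89,89,83,88,91,87,87,93,104,115,128,143,171,210,229,232,233,234,234,228,218,204,207,215,220,210,189],
[91,89,90,90,90,89,89,89,89,91,91,89,90,90,90,91,89,88,89,89,87,80,77,79,85,99,134,191,223,230,
[... 1826 characters left out ...]
9,249,249,249,248,248,248,248,248,248,249,248,248,248,247,247,247,247,247,247,247,247,248,248,248,249,249,248,248,248,248,249,249,249,249,249,248,247,238,202,131,95],
[249,249,249,249,249,249,248,248,247,248,248,248,248,247,247,248,248,248,248,248,248,248,248,248,248,249,249,249,249,248,248,248,249,249,249,249,249,249,249,247,235,190,127,96],
[248,248,248,248,248,248,248,248,248,248,248,248,248,248,248,248,248,248,248,248,248,248,248,248,248,249,249,249,249,248,248,248,248,248,249,249,249,249,249,247,230,176,120,95],
[248,248,248,248,248,249,249,248,248,248,248,248,247,248,247,247,247,247,248,248,248,248,247,248,248,248,249,249,249,248,249,248,249,249,249,249,250,249,249,246,227,169,118,92]]
```

```bash
python3 -c "
from h import *
for f,box in (('top0',(186,220,98,118)),('t17',(182,203,80,106))):
  im=cv2.imread(f'pics/{f}.png').max(2).astype(int); a,b,c,d=box; g=im[a:b,c:d]
  n,l,s,ce=cv2.connectedComponentsWithStats((g<82).astype(np.uint8)); i=1+np.argmax(s[1:,4])
  ys,xs=np.nonzero(l==i); P=np.array([ray('top',x+c,y+a,107)[:2] for x,y in zip(xs,ys)])
  r=cv2.minAreaRect(P.astype(np.float32)); e,V=np.linalg.eigh(np.cov(P.T)); v=V[:,1]*np.sign(V[1,1])
  mu=P.mean(0); an=np.arctan2(v[1],v[0]); print(f,len(P),mu.round(1),'pca',np.degrees(an).round(1),'rect',np.round(r[0],1),np.round(r[1],0),'stem',(mu-95*v).round(1),'stemfixed ang',np.degrees(np.arctan2(mu[1]-302,mu[0]-532)).round(1))"
```

```text
top0 95 [444.2 338.6] pca 160.7 rect [444.2 338.7] [13. 64.] stem [533.9 307.2] stemfixed ang 157.4
t17 135 [479.9 379. ] pca 130.4 rect [478.8 383.2] [25. 63.] stem [541.5 306.7] stemfixed ang 124.1
```

The sleeve is now at (480,379) and the lever direction about 123°. With the mill at -11.7° that makes the valve about 45°. I make a last numeric check that the cups and bystanders stand where they were, then hand in.

```bash
python3 -c "
from h import *
b=bot.capture('side');cv2.imwrite('pics/s17.png',b);t=cv2.imread('pics/t17.png')
g=cv2.cvtColor(b,cv2.COLOR_BGR2GRAY)
for n,c in (('L',(372,-117)),('M',(419,-211)),('R',(409,-307))):
  p=px('side',[*c,81]); x,y=p.astype(int)
  ref=cv2.imread('pics/s15.png',0)[y-14:y+30,x-14:x+14]
  r=cv2.matchTemplate(g[y-34:y+50,x-34:x+34],ref,cv2.TM_CCOEFF_NORMED); _,m,_,l=cv2.minMaxLoc(r); print(n,p,'match',round(m,2),'shift px',l[0]-20,l[1]-20)
o=cv2.imread('pics/top0.png',0);tg=cv2.cvtColor(t,cv2.COLOR_BGR2GRAY)
for n,(u,v) in (('clamp',(132,232)),('block',(271,149))):
  r=cv2.matchTemplate(tg[v-30:v+30,u-32:u+32],o[v-15:v+15,u-17:u+17],cv2.TM_CCOEFF_NORMED);_,m,_,l=cv2.minMaxLoc(r);print(n,round(m,2),l[0]-15,l[1]-15)
o=bot.get_obs();print(o['time'],o['contact_force'].round(1))"
```

```text
L [291.9 196.3] match 1.0 shift px 0 0
M [281. 181.] match 0.98 shift px 0 0
R [283.9 167. ] match 0.8 shift px 0 1
clamp 1.0 0 0
block 0.92 0 0
60.6667 [ 0.2  0.  -0.2]
```

```bash
python3 -c "
from h import *
print(bot.close_job())"
```

```text
the job is handed in; nothing more can be done
None
```

I handed the job in at about 61 s: all four balls are in the jar, the lid is pressed shut, the lever is at about 45° by image measurement, and the three cups stand on the tray; no verdict came back.

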